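# Lock a sample rack to its dock with a cam lock

### The job

Slide the loose white sample rack along its rails up to the blue dock until it meets the dock's rubber buffers. Then take the yellow driver from its stand, seat its blade in the slot of the cam disc and turn the disc clockwise until it has drawn the rack against the dock with no gap left and the disc firmly resists, stopping there without overtightening, and put the driver back upright in its stand. Leave everything else on the bench alone.

Things in the scene. Friction and masses are not known exactly. Their poses are not given: they have to be found in the camera images.
- dock: blue fixed housing, 80 mm (x) x 94 x 50 high. Origin on the bench below the cam disc's axis. Its +x axis is the direction in which the rack is pushed; the front face, with a 16 mm wide mouth for the rack's bolt, lies 40 mm on the -x side of the origin. Two rails, 20 mm high, 80 mm apart inside, run along x from that face to 210 mm from the origin and guide the rack
- dock_face (a point): middle of the dock's front face, 25 mm above the bench, axes as the dock's. Two black rubber buffers on this face, joined and sprung, stand 3 mm proud of it: 3 N of preload, about 7 N to push them flush
- cam: grey cam-lock disc, 47 mm across, top face flush with the dock's top 50 mm above the bench. Origin on the bench, on the disc's vertical axis. The driver slot, 27 mm long, 5.5 wide, 9 deep, runs along the disc's y axis, centred; a red dot lies on its -x side. When slack, its x axis is 0 to 0.15 rad clockwise of the dock's. Clockwise seen from above tightens; the disc stays where it is left
- rack: loose white tray, 100 mm (x) x 78 x 46 high, with four capped colour jars fixed in it (67 mm high), about 0.5 kg. Origin at the centre of its underside; its x axis agrees with the dock's within the play of the rails (1 mm each side). It starts 25 to 40 mm short of the dock
- rack_face (a point): middle of the rack's +x face (the face that meets the dock), 25 mm above the bench; tight when level with dock_face along x. A steel T-head bolt stands about 33 mm out of it; how far differs by up to 1.8 mm either way and cannot be told by sight, so the angle at which the cam is tight must be felt
- rack_back (a point): middle of the rack's -x face, 25 mm above the bench: push it here, low down, towards +x with the closed fingers. The rack slides with 2 to 5 N; with the buffers behind it the push rises to 8 N and more
- driver_grip (a point): centre of the driver's square handle, 28 x 28 mm, 56 mm high, yellow with black inlays, sides along its x and y axes; z points up. The blade tip is 80 mm below this point; a 30 mm square collar closes the handle 30 mm below it. About 0.12 kg
- driver_tip (a point): centre of the driver's blade tip, axes as the handle's. Blade 20 mm wide along the y axis, 3 mm thick along x, 12 mm high, below a 10 mm round shaft
- stand: orange fixed block, 70 x 70 x 55 mm high, origin at the centre of its underside. A hole right through it, 14 mm (x) by 25 mm (y), takes the driver's blade and shaft; the collar rests on the block's top, with the blade tip 5 mm above the bench and the blade along the block's y axis
- stand_top (a point): centre of the hole's mouth, on the block's top face, 55 mm above the bench
- bottle_yellow: yellow bottle, 54 mm across, 150 mm high, bystander, origin under its centre
- bottle_red: red bottle, 54 mm across, 150 mm high, bystander, origin under its centre
- jar_blue: blue jar, 68 mm across, 75 mm high, bystander, origin under its centre
- beaker: glass beaker, 64 mm across, 85 mm high, bystander, origin under its centre
- spatula: spatula 200 mm long lying on the bench, bystander, origin under its middle
- weight: brass weight, 44 mm across, 45 mm high, bystander, origin under its centre
- cam_top (a point): centre of the disc, at the level of its top. Below, a spiral lip passes behind the bolt's T-head from about 0.4 rad clockwise of the dock's axes, then draws it in by 7 mm per rad; tight somewhere between 0.9 and 1.6 rad. The disc's own friction is 0.09 N m; drawing against the buffers takes 0.1 to 0.2 N m; once tight the torque rises by 0.1 N m in about 0.1 rad: 0.3 to 0.4 N m is right, 0.5 too much
Not all that is in view belongs to the job. Of the things that look like the stand, take the one that is farthest from the robot's base at the start.

How it is judged:
By the outcome, as a careful person would: the job done as asked, in the order asked, and still so for the second after the job is handed in, with the robot touching nothing.
It also fails if it takes over 72 s, if anything falls off the work surface, if the arm or the gripper's body presses on something with over 40 N, if the wrist force passes 120 N, or if a joint passes its speed limit or range.

### The arm

A 6-joint arm with a two-finger parallel gripper is mounted at the origin on the work surface. World frame = base frame: x ahead of the robot, y to its left, z up, the work surface at z = 0. Lengths are in mm, angles in rad, forces in N, time in s.
With the tool pointing down it reaches from about 350 to 975 mm from the base axis. Payload 7.1 kg.
Tool frame: the origin (TCP) lies between the finger pads; the fingertips stand 8 mm ahead of it and the grasp point (between the pads) lies 11 mm behind it; x points along the fingers, y is the direction in which the jaws open and shut, and the axes are right-handed (so a half turn about x gives the same grasp; the last joint's range is limited). The gripper opens to 88 mm and grips with 3 to 60 N. Pads are 20 mm wide; open, the fingers measure 115 mm over their backs; the gripper's body (75 mm by 178 mm) begins 61 mm behind the grasp point.
Start: joints at [1.154, 0.423, 1.63, -0, 1.089, -0.019], TCP at [242.087, 576.193, 230.675] pointing down, gripper open.
Joint ranges: [-3, 3], [-0.9, 2.11], [0.09, 2.58], [-1.31, 4.45], [0.11, 2.69], [-2.54, 2.54]. Speed limits (rad/s): [2.39, 2.39, 3.01, 3.14, 3.14, 3.14].

### API

Orientations are given as a rotation vector (axis times angle).
In Python, from workcell import ctrl gives the robot as it stands.
- The arm moves only by the tool apply_moves, never from a script. Its argument "increments" is a list of rows, each an object with "gripper": the opening in per cent of the stroke, from 0 (shut) to 100 (fully open); "delta_pos": the shift along the tool's x, y, z in cm, a list of three; "dr": the turn, a rotation vector about the tool's x, y, z in rad, a list of three. In form: [{"gripper": gripper, "delta_pos": [dx, dy, dz], "dr": [ax, ay, az]}, ...]. A call has exactly 5 rows; each row shifts and turns the commanded pose from where the row before left it, along the tool's axes as they then stand; what a row does not reach is not made up. A row lasts 1/12 s, in which the tool goes at most 41.7 mm and 7.16 degrees, less where a joint would pass 70% of its speed; a pose out of reach is approached as far as the arm can. A call with a gripper value outside its range is refused whole. The fingers move at their own pace and stop on an object; the grip force is fixed at half the most. Time passes only in rows, so rows that do not move let the fingers close, or fill a call up. It gives the time, the measured TCP pose, the force and the opening at its end, in the units of the state.
- ctrl.get_obs(): the state, without advancing time (a new reading comes with each control period).
- ctrl.get_image(name): name is "side" or "top"; returns a dict with "img" (480x640x3 uint8, red, green, blue), "range_z" (480x640 float32, mm along the optical axis (not along the pixel's ray), 0 where there is no reading), "mtx" (3x3 intrinsics, pixels), "k1" (the pictures are not rectified: a ray, as slopes to the right and down, at radius r is drawn at 1 + k1 r^2 times it, then the intrinsics apply), "rvec" (rotation vector, rad) and "tvec" (3), from world to camera coordinates, as OpenCV has them. Camera axes: x right, y down, z forward; pixel columns grow to the right and rows downward; lengths in mm; the calibration is good to about 2 mm. A picture is of the moment at which its call begins.
- ctrl.close_job(): hands the job in, once; it reports no verdict.
The state is a dict: "t": time; "qpos": joint angles; "qvel": joint speeds; "joint_torque": joint torques, N m; "ee_pos": TCP position; "orientation": TCP orientation; "ft_force": force on the tool from outside, world axes, zero at the start; "moment": the same for the moment, N m; "width": finger opening in mm.
Only numpy, scipy, OpenCV 4.12 (cv2) and the standard library are available. Lean on these libraries where they do the work, as an engineer would, in place of code of your own. Each camera call takes 0.05 s, during which the arm holds its last target. There are 200 camera calls.

## Working session

There is one attempt and no reset: what is moved stays moved. The work goes in short steps, Python scripts to look and compute and a tool call to move; the robot and the scene stay as the last step left them, time stands still between calls to the robot, and variables do not carry over. Pictures are saved under pics/ and viewed, about 8 in all and at most 12, crops included, and the job is handed in when it is done.

Besides the shell and the picture viewer there is one more tool, called after "Call:" by a JSON object that holds its "api" and its "payload", one argument or row to a line. apply_moves: Moves the arm, as the interface text tells. Its arguments: {"type":"object","properties":{"increments":{"type":"array","items":{"type":"object","properties":{"gripper":{"type":"number"},"delta_pos":{"type":"array","items":{"type":"number"}},"dr":{"type":"array","items":{"type":"number"}}}}}},"required":["increments"]}

```bash
mkdir -p pics; ls; cat > h.py <<'E'
import numpy as np, cv2
from workcell import ctrl
def grab(n):
    d=ctrl.get_image(n); d={k:(np.array(v,float) if k in('mtx','rvec','tvec') else v) for k,v in d.items()}
    d['R']=cv2.Rodrigues(d['rvec'].ravel())[0]; return d
def save(d,fn,crop=None,s=1):
    im=d['img'][:,:,::-1]
    if crop: x0,y0,x1,y1=crop; im=im[y0:y1,x0:x1]
    if s!=1: im=cv2.resize(im,None,fx=s,fy=s,interpolation=cv2.INTER_CUBIC)
    cv2.imwrite(fn,im)
def rays(d,px):
    px=np.atleast_2d(np.array(px,float)); dist=np.array([d['k1'],0,0,0],float)
    u=cv2.undistortPoints(px.reshape(-1,1,2),d['mtx'],dist).reshape(-1,2)
    return np.c_[u,np.ones(len(u))]
def plane(d,px,z):
    r=rays(d,px)@d['R']; c=-d['R'].T@d['tvec'].ravel()
    return c+r*((z-c[2])/r[:,2])[:,None]
def cloud(d):
    h,w=d['range_z'].shape; yy,xx=np.mgrid[:h,:w]
    r=rays(d,np.c_[xx.ravel(),yy.ravel()])
    P=(r*d['range_z'].ravel()[:,None]-d['tvec'].ravel())@d['R']
    P[d['range_z'].ravel()<=0]=np.nan
    return P.reshape(h,w,3)
def proj(d,P):
    return cv2.projectPoints(np.atleast_2d(np.array(P,float)),d['rvec'],d['tvec'],d['mtx'],np.array([d['k1'],0,0,0],float))[0].reshape(-1,2)
E
python3 - <<'E'
from h import *
a=grab('top');b=grab('side')
cv2.imwrite('pics/a.png',np.vstack([a['img'],b['img']])[:,:,::-1][:, :] if 0 else a['img'][:,:,::-1]);cv2.imwrite('pics/b.png',b['img'][:,:,::-1])
import pickle;pickle.dump((a,b),open('ab.pkl','wb'))
for d in(a,b):print(-d['R'].T@d['tvec'].ravel(),d['mtx'][0,0],d['k1'])
o=ctrl.get_obs();print(o)
E
```

```text
pics
[ 362.25329212    5.1330548  1371.39978818] 603.312322689533 0.042771949448060204
[  408.95165099 -1127.92880436  1091.58609795] 594.7394747482497 -0.17165607079972145
{'t': 0.1, 'qpos': array([ 1.15400658e+00,  4.23769967e-01,  1.63054889e+00,  6.13072464e-06,
        1.08860230e+00, -1.90368117e-02]), 'qvel': array([-0.00136638, -0.00110755, -0.00299306,  0.00115905, -0.00106932,
        0.0002349 ]), 'joint_torque': array([ 5.18455527e-04, -5.45612955e+01, -2.74323589e+01,  6.45846315e-02,
        1.88614632e-02, -6.99818997e-05]), 'ee_pos': array([241.90281244, 575.79132464, 230.00137405]), 'orientation': array([ 0.31101294,  1.54847491, -0.31305967]), 'ft_force': array([0.50564672, 0.12090544, 0.14433403]), 'moment': array([ 0.01914355, -0.02508385,  0.00558783]), 'width': 87.57177211597657}
```

View pics/a.png

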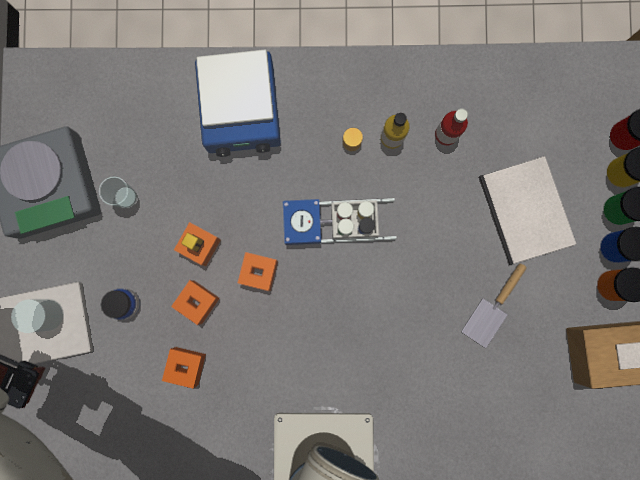

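View pics/b.png

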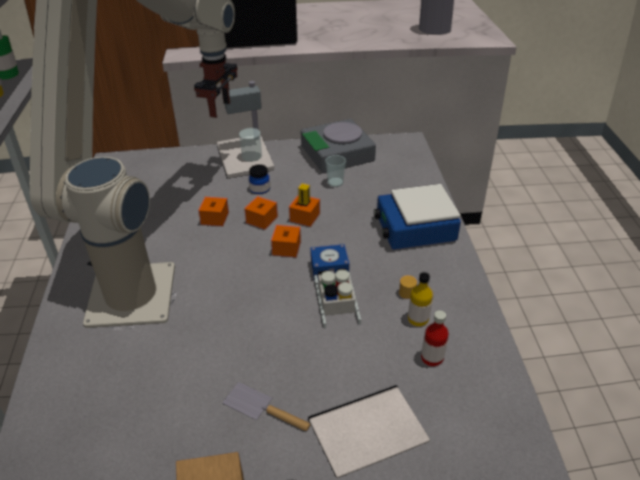

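Top view: dock at (302,222) with the rack to its right at (355,220), so it gets pushed leftward (world +y). Four orange blocks: (197,243) holding the driver, (258,272), (195,302) and (183,368). Now I'll measure them and enlarge.

```bash
python3 - <<'E'
from h import *
import pickle
a,b=pickle.load(open('ab.pkl','rb'))
hsv=cv2.cvtColor(a['img'],cv2.COLOR_RGB2HSV)
C=cloud(a)
print('bench z',np.nanmedian(C[260:400,330:450,2]))
m=((hsv[:,:,0]<14)&(hsv[:,:,1]>170)&(hsv[:,:,2]>120)).astype(np.uint8)
cn,_=cv2.findContours(m,cv2.RETR_EXTERNAL,2)
for c in cn:
    if cv2.contourArea(c)<300: continue
    mm=np.zeros_like(m);cv2.drawContours(mm,[c],-1,1,-1)
    top=(mm>0)&(C[:,:,2]>50)&(C[:,:,2]<60)
    pts=np.argwhere(top)[:,::-1].astype(float)
    W=plane(a,pts,55)[:,:2].astype(np.float32)
    r=cv2.minAreaRect(W);print('orange',c.reshape(-1,2).mean(0).round(),r,'dist',np.hypot(*r[0]),'z',np.nanmedian(C[top][:,2]))
m=((hsv[:,:,0]>100)&(hsv[:,:,0]<125)&(hsv[:,:,1]>150)).astype(np.uint8);m[:, :270]=0;m[:,330:]=0;m[:180]=0;m[260:]=0
k=(m>0)&(C[:,:,2]>42)
W=plane(a,np.argwhere(k)[:,::-1],50)[:,:2].astype(np.float32)
print('dock',cv2.minAreaRect(W),np.nanmedian(C[k][:,2]))
m=((hsv[:,:,0]>20)&(hsv[:,:,0]<35)&(hsv[:,:,1]>150)&(hsv[:,:,2]>120)).astype(np.uint8);m[:,:170]=0;m[:,225:]=0;m[:225]=0;m[265:]=0
k=m>0; print('driver z',np.nanpercentile(C[k][:,2],[5,50,90]))
k&=C[:,:,2]>105
print('drv',cv2.minAreaRect(plane(a,np.argwhere(k)[:,::-1],118)[:,:2].astype(np.float32)),k.sum())
im=a['img'][:,:,::-1]
c1=cv2.resize(im[185:260,270:405],None,fx=5.5,fy=5.5,interpolation=2)
c2=cv2.resize(im[215:400,150:290],None,fx=3,fy=3,interpolation=2)[:180]
cv2.imwrite('pics/c.png',np.vstack([c1,np.pad(c2,((0,0),(0,c1.shape[1]-c2.shape[1]),(0,0)))]))
E
```

```text
bench z 1.186792703053335
orange [181. 368.] ((213.10317993164062, 306.80535888671875), (69.92208099365234, 69.22769165039062), 76.34998321533203) dist 373.5538696608369 z 56.107953228071665
orange [194. 302.] ((354.9274597167969, 283.2866516113281), (69.10045623779297, 69.74757385253906), 55.394222259521484) dist 454.1198395161529 z 56.12947206319861
orange [256. 271.] ((421.42437744140625, 145.3246612548828), (67.89108276367188, 66.74492645263672), 75.95086669921875) dist 445.77770589243613 z 56.223689649442925
orange [195. 243.] ((482.8968200683594, 281.2542724609375), (68.86129760742188, 67.18412017822266), 61.38151550292969) dist 558.832089817384 z 56.29311118999138
dock ((532.5062866210938, 47.74610137939453), (90.74851989746094, 76.66992950439453), 2.3633534908294678) 51.28212714348904
driver z [113.01216011 116.59106354 119.98553034]
drv ((482.84515380859375, 280.851806640625), (26.583105087280273, 26.144386291503906), 63.442745208740234) 159
```

View pics/c.png

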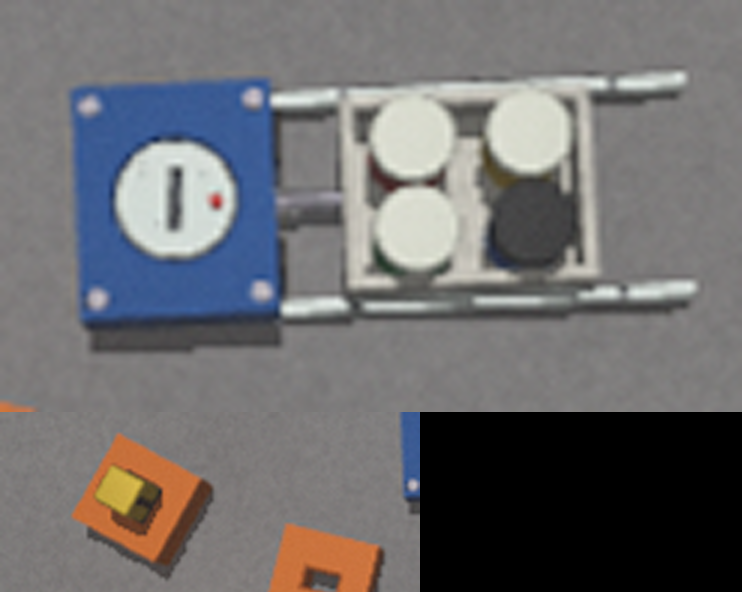

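The driver stands in the block at (197,243), 559 mm from the base. The others are at 374–454 mm, so this is the stand meant, and the crop confirms it. The red dot is on the rack side, so the dock's +x is about world +y. Next: the rack's position and the tool yaw.

```bash
cat >> h.py <<'E'
def tool():
    o=ctrl.get_obs();R=cv2.Rodrigues(np.array(o['orientation']))[0];return o,R
def st():
    o,R=tool();print('t %.2f'%o['t'],'p',np.round(o['ee_pos'],1),'yaw %.3f'%np.arctan2(R[1,1],R[0,1]),'tilt',np.round(R[:2,0],4),'F',np.round(o['ft_force'],1),'M',np.round(o['moment'],3),'w %.1f'%o['width'],'q',np.round(o['qpos'],2))
def to(p,yaw,p0=None,y0=None):
    "total turn about tool x, then shift in tool axes (cm) after the turn"
    o,R=tool();y0=np.arctan2(R[1,1],R[0,1]) if y0 is None else y0;p0=o['ee_pos'] if p0 is None else p0
    d=np.array(p,float)-p0;c,s=np.cos(yaw),np.sin(yaw)
    T=np.array([[0,0,-1],[c,s,0],[s,-c,0]])
    print('turn',round((y0-yaw+np.pi)%(2*np.pi)-np.pi,3),'shift cm',np.round(T@d/10,2))
E
python3 - <<'E'
from h import *
import pickle
a,b=pickle.load(open('ab.pkl','rb'))
st()
C=cloud(a)
th=np.radians(92.4);ex=np.array([np.cos(th),np.sin(th)]);ey=np.array([-ex[1],ex[0]]);o=np.array([532.5,47.7])
D=(C[:,:,:2]-o);X=D@ex;Y=D@ey
k=(abs(Y)<37)&(X<-45)&(X>-230)&(C[:,:,2]>35)&(C[:,:,2]<52)&(a['img'].min(2)>120)
print('rack top X',np.percentile(X[k],[0.5,2,98,99.5]),'Y',np.percentile(Y[k],[1,99]))
# disc and slot, dot
hsv=cv2.cvtColor(a['img'],cv2.COLOR_RGB2HSV)
disc=(hsv[:,:,1]<60)&(hsv[:,:,2]>150);yy,xx=np.mgrid[:480,:640]
n=np.hypot(xx-302,yy-221)<16
W=plane(a,np.argwhere(disc&n)[:,::-1],50)[:,:2].astype(np.float32);print('disc',cv2.minEnclosingCircle(W))
for nm,k in (('slot',n&(np.hypot(xx-302,yy-221)<9)&(hsv[:,:,2]<110)&(hsv[:,:,1]<100)),('dot',n&(hsv[:,:,1]>90)&((hsv[:,:,0]<10)|(hsv[:,:,0]>170))&(a['img'][:,:,0]>130))):
    W=plane(a,np.argwhere(k)[:,::-1],50)[:,:2].astype(np.float32);print(nm,W.mean(0),cv2.minAreaRect(W),len(W))
    v=np.linalg.svd(W-W.mean(0))[2][0];print(np.degrees(np.arctan2(v[1],v[0])))
# sides of dock top via depth
k=(abs(X)<60)&(abs(Y)<60)&(C[:,:,2]>45)&(C[:,:,2]<57)
print('dock depth rect',cv2.minAreaRect(C[k][:,:2].astype(np.float32)),'n',k.sum())
E
```

```text
t 0.10 p [241.9 575.8 230. ] yaw 1.173 tilt [-0.0005 -0.0012] F [0.5 0.1 0.1] M [ 0.019 -0.025  0.006] w 87.6 q [ 1.15  0.42  1.63  0.    1.09 -0.02]
rack top X [-166.30401411 -166.07255904  -66.72597256  -66.60312299] Y [-36.74917412  36.84675574]
disc ((533.1199951171875, 47.82649612426758), 23.664960861206055)
slot [532.4004    47.826324] ((532.2698974609375, 47.68761444091797), (22.23383140563965, 2.20998215675354), 0.03741787374019623) 16
177.16127
dot [532.2055    31.682125] ((532.204345703125, 32.23390197753906), (2.2070915699005127, 4.445190906524658), 89.97443389892578) 4
-179.93213
dock depth rect ((533.37353515625, 48.622589111328125), (94.90338897705078, 79.74166107177734), 2.5830488204956055) n 1436
```

Call:
{"api": "apply_moves", "payload": {
  "increments": [
    {"gripper":0,"delta_pos":[0,0,0],"dr":[0.113,0,0]},
    {"gripper":0,"delta_pos":[0,0,0],"dr":[0.113,0,0]},
    {"gripper":0,"delta_pos":[0,0,0],"dr":[0.113,0,0]},
    {"gripper":0,"delta_pos":[0,0,0],"dr":[0.113,0,0]},
    {"gripper":0,"delta_pos":[0,0,0],"dr":[0.113,0,0]}
  ]
}}

```text
t: 0.52
ee_pos: [241.9, 575.9, 230.2]
orientation: [0.754, 1.436, -0.756]
ft_force: [-0.4, -0.3, 0.2]
width: 58.2
```

Call:
{"api": "apply_moves", "payload": {
  "increments": [
    {"gripper":0,"delta_pos":[0,0,0],"dr":[0.113,0,0]},
    {"gripper":0,"delta_pos":[0,0,0],"dr":[0.113,0,0]},
    {"gripper":0,"delta_pos":[0,0,0],"dr":[0.113,0,0]},
    {"gripper":0,"delta_pos":[0,0,0],"dr":[0.113,0,0]},
    {"gripper":0,"delta_pos":[0,0,0],"dr":[0.113,0,0]}
  ]
}}

```text
t: 0.93
ee_pos: [242.0, 575.9, 230.2]
orientation: [1.181, 1.226, -1.182]
ft_force: [0.0, -0.3, 0.7]
width: 24.8
```

Call:
{"api": "apply_moves", "payload": {
  "increments": [
    {"gripper":0,"delta_pos":[0,1.07,2.96],"dr":[0,0,0]},
    {"gripper":0,"delta_pos":[0,1.07,2.96],"dr":[0,0,0]},
    {"gripper":0,"delta_pos":[0,1.07,2.96],"dr":[0,0,0]},
    {"gripper":0,"delta_pos":[0,1.07,2.96],"dr":[0,0,0]},
    {"gripper":0,"delta_pos":[0,1.07,2.96],"dr":[0,0,0]}
  ]
}}

```text
t: 1.35
ee_pos: [302.0, 429.1, 230.3]
orientation: [1.176, 1.229, -1.178]
ft_force: [0.6, -0.4, 0.1]
width: 0.4
```

Call:
{"api": "apply_moves", "payload": {
  "increments": [
    {"gripper":0,"delta_pos":[0,1.07,2.96],"dr":[0,0,0]},
    {"gripper":0,"delta_pos":[0,1.07,2.96],"dr":[0,0,0]},
    {"gripper":0,"delta_pos":[0,1.07,2.96],"dr":[0,0,0]},
    {"gripper":0,"delta_pos":[0,1.07,2.96],"dr":[0,0,0]},
    {"gripper":0,"delta_pos":[0,1.07,2.96],"dr":[0,0,0]}
  ]
}}

```text
t: 1.77
ee_pos: [361.8, 283.5, 230.5]
orientation: [1.177, 1.229, -1.178]
ft_force: [0.0, 0.4, 0.7]
width: 0.4
```

Call:
{"api": "apply_moves", "payload": {
  "increments": [
    {"gripper":0,"delta_pos":[0,1.07,2.96],"dr":[0,0,0]},
    {"gripper":0,"delta_pos":[0,1.07,2.96],"dr":[0,0,0]},
    {"gripper":0,"delta_pos":[0,1.07,2.96],"dr":[0,0,0]},
    {"gripper":0,"delta_pos":[0,1.07,2.96],"dr":[0,0,0]},
    {"gripper":0,"delta_pos":[0,1.07,2.96],"dr":[0,0,0]}
  ]
}}

```text
t: 2.18
ee_pos: [421.6, 137.9, 230.6]
orientation: [1.177, 1.229, -1.178]
ft_force: [0.7, 0.7, -0.1]
width: 0.1
```

Call:
{"api": "apply_moves", "payload": {
  "increments": [
    {"gripper":0,"delta_pos":[0,1.07,2.96],"dr":[0,0,0]},
    {"gripper":0,"delta_pos":[0,1.07,2.96],"dr":[0,0,0]},
    {"gripper":0,"delta_pos":[0,1.07,2.96],"dr":[0,0,0]},
    {"gripper":0,"delta_pos":[0,1.07,2.96],"dr":[0,0,0]},
    {"gripper":0,"delta_pos":[0,1.07,2.96],"dr":[0,0,0]}
  ]
}}

```text
t: 2.6
ee_pos: [481.4, -7.7, 230.5]
orientation: [1.177, 1.23, -1.178]
ft_force: [0.5, 0.8, -0.8]
width: 0.5
```

Call:
{"api": "apply_moves", "payload": {
  "increments": [
    {"gripper":0,"delta_pos":[0,1.07,2.96],"dr":[0,0,0]},
    {"gripper":0,"delta_pos":[0,1.07,2.96],"dr":[0,0,0]},
    {"gripper":0,"delta_pos":[0,1.07,2.96],"dr":[0,0,0]},
    {"gripper":0,"delta_pos":[0,1.07,2.96],"dr":[0,0,0]},
    {"gripper":0,"delta_pos":[0,1.07,2.96],"dr":[0,0,0]}
  ]
}}

```text
t: 3.02
ee_pos: [541.3, -153.2, 230.4]
orientation: [1.178, 1.23, -1.178]
ft_force: [0.3, 0.4, 0.8]
width: 0.3
```

```bash
python3 -c "
from h import *
st();to([541.7,-151.8,25],np.radians(2.5))"
```

```text
t 3.02 p [ 541.3 -153.2  230.4] yaw 0.043 tilt [-0.0006  0.0002] F [0.3 0.4 0.8] M [-0.027  0.059 -0.04 ] w 0.3 q [-0.3   0.33  1.77  0.    1.04 -0.34]
turn -0.001 shift cm [20.54  0.05 -0.14]
```

Call:
{"api": "apply_moves", "payload": {
  "increments": [
    {"gripper":0,"delta_pos":[3.9,0,0],"dr":[0,0,0]},
    {"gripper":0,"delta_pos":[4.0,0,0],"dr":[0,0,0]},
    {"gripper":0,"delta_pos":[4.0,0,0],"dr":[0,0,0]},
    {"gripper":0,"delta_pos":[4.0,0,0],"dr":[0,0,0]},
    {"gripper":0,"delta_pos":[4.0,0,0],"dr":[0,0,0]}
  ]
}}

```text
t: 3.43
ee_pos: [540.8, -151.7, 29.9]
orientation: [1.178, 1.229, -1.178]
ft_force: [0.1, -0.7, 0.3]
width: 0.5
```

Call:
{"api": "apply_moves", "payload": {
  "increments": [
    {"gripper":0,"delta_pos":[0.5,0,-0.4],"dr":[0,0,0]},
    {"gripper":0,"delta_pos":[0,0,-0.4],"dr":[0,0,0]},
    {"gripper":0,"delta_pos":[0,0,-0.4],"dr":[0,0,0]},
    {"gripper":0,"delta_pos":[0,0,-0.4],"dr":[0,0,0]},
    {"gripper":0,"delta_pos":[0,0,-0.4],"dr":[0,0,0]}
  ]
}}

```text
t: 3.85
ee_pos: [542.1, -131.5, 29.3]
orientation: [1.178, 1.225, -1.175]
ft_force: [-0.0, -9.6, 2.9]
width: 0.6
```

Call:
{"api": "apply_moves", "payload": {
  "increments": [
    {"gripper":0,"delta_pos":[0,0,-0.3],"dr":[0,0,0]},
    {"gripper":0,"delta_pos":[0,0,-0.3],"dr":[0,0,0]},
    {"gripper":0,"delta_pos":[0,0,-0.3],"dr":[0,0,0]},
    {"gripper":0,"delta_pos":[0,0,-0.3],"dr":[0,0,0]},
    {"gripper":0,"delta_pos":[0,0,-0.2],"dr":[0,0,0]}
  ]
}}

```text
t: 4.27
ee_pos: [539.8, -117.4, 27.0]
orientation: [1.178, 1.229, -1.177]
ft_force: [0.8, -2.6, 0.4]
width: 0.1
```

```bash
python3 -c "
from h import *
st()"
```

```text
t 4.27 p [ 539.8 -117.4   27. ] yaw 0.043 tilt [ 0.0005 -0.0002] F [ 0.8 -2.6  0.4] M [-0.38   0.02  -0.001] w 0.1 q [-0.24  0.63  1.89 -0.    0.62 -0.28]
```

Call:
{"api": "apply_moves", "payload": {
  "increments": [
    {"gripper":0,"delta_pos":[0,0,-0.1],"dr":[0,0,0]},
    {"gripper":0,"delta_pos":[0,0,-0.1],"dr":[0,0,0]},
    {"gripper":0,"delta_pos":[0,0,-0.1],"dr":[0,0,0]},
    {"gripper":0,"delta_pos":[0,0,0],"dr":[0,0,0]},
    {"gripper":0,"delta_pos":[0,0,0],"dr":[0,0,0]}
  ]
}}

```text
t: 4.68
ee_pos: [539.3, -114.5, 26.5]
orientation: [1.177, 1.23, -1.178]
ft_force: [0.2, -0.3, 0.2]
width: 0.7
```

Call:
{"api": "apply_moves", "payload": {
  "increments": [
    {"gripper":0,"delta_pos":[0,0,-0.1],"dr":[0,0,0]},
    {"gripper":0,"delta_pos":[0,0,-0.1],"dr":[0,0,0]},
    {"gripper":0,"delta_pos":[0,0,-0.1],"dr":[0,0,0]},
    {"gripper":0,"delta_pos":[0,0,0],"dr":[0,0,0]},
    {"gripper":0,"delta_pos":[0,0,0],"dr":[0,0,0]}
  ]
}}

```text
t: 5.1
ee_pos: [539.3, -111.5, 26.6]
orientation: [1.178, 1.23, -1.178]
ft_force: [-0.9, -0.9, -0.2]
width: 0.6
```

```bash
python3 - <<'E'
from h import *
st()
a=grab('top');st();C=cloud(a)
th=np.radians(92.5);ex=np.array([np.cos(th),np.sin(th)]);ey=np.array([-ex[1],ex[0]]);o=np.array([533,48])
D=(C[:,:,:2]-o);X=D@ex;Y=D@ey
k=(abs(Y)<37)&(X<-38)&(X>-230)&(C[:,:,2]>35)&(C[:,:,2]<52)&(a['img'].min(2)>120)
print('rack top X',np.percentile(X[k],[0.5,2,98,99.5]))
E
```

```text
t 5.10 p [ 539.3 -111.5   26.6] yaw 0.043 tilt [-0.0003  0.0002] F [-0.9 -0.9 -0.2] M [-0.078  0.057  0.077] w 0.6 q [-0.23  0.63  1.89  0.    0.62 -0.27]
t 5.15 p [ 539.3 -111.5   26.7] yaw 0.043 tilt [-0.0002  0.0002] F [ 0.1 -0.9  1.7] M [-0.066  0.073 -0.016] w 0.5 q [-0.23  0.63  1.89  0.    0.62 -0.27]
rack top X [-104.21261751 -102.33395492  -46.53601242  -46.4793082 ]
```

Call:
{"api": "apply_moves", "payload": {
  "increments": [
    {"gripper":0,"delta_pos":[0,0,-0.05],"dr":[0,0,0]},
    {"gripper":0,"delta_pos":[0,0,-0.05],"dr":[0,0,0]},
    {"gripper":0,"delta_pos":[0,0,-0.05],"dr":[0,0,0]},
    {"gripper":0,"delta_pos":[0,0,-0.05],"dr":[0,0,0]},
    {"gripper":0,"delta_pos":[0,0,-0.05],"dr":[0,0,0]}
  ]
}}

```text
t: 5.57
ee_pos: [539.4, -109.2, 26.7]
orientation: [1.177, 1.229, -1.177]
ft_force: [-0.2, -1.3, -0.7]
width: 0.3
```

Call:
{"api": "apply_moves", "payload": {
  "increments": [
    {"gripper":0,"delta_pos":[0,0,-0.05],"dr":[0,0,0]},
    {"gripper":0,"delta_pos":[0,0,-0.05],"dr":[0,0,0]},
    {"gripper":0,"delta_pos":[0,0,-0.05],"dr":[0,0,0]},
    {"gripper":0,"delta_pos":[0,0,0],"dr":[0,0,0]},
    {"gripper":0,"delta_pos":[0,0,0],"dr":[0,0,0]}
  ]
}}

```text
t: 5.98
ee_pos: [539.3, -107.6, 26.7]
orientation: [1.178, 1.229, -1.177]
ft_force: [-0.1, -1.8, -0.6]
width: 0.3
```

```bash
python3 -c "
from h import *
st()"
```

```text
t 5.98 p [ 539.3 -107.6   26.7] yaw 0.043 tilt [-0.      0.0001] F [-0.1 -1.8 -0.6] M [-0.194  0.09   0.024] w 0.3 q [-0.22  0.63  1.89  0.    0.62 -0.26]
```

Call:
{"api": "apply_moves", "payload": {
  "increments": [
    {"gripper":0,"delta_pos":[0,0,-0.05],"dr":[0,0,0]},
    {"gripper":0,"delta_pos":[0,0,-0.05],"dr":[0,0,0]},
    {"gripper":0,"delta_pos":[0,0,-0.05],"dr":[0,0,0]},
    {"gripper":0,"delta_pos":[0,0,-0.05],"dr":[0,0,0]},
    {"gripper":0,"delta_pos":[0,0,0],"dr":[0,0,0]}
  ]
}}

```text
t: 6.4
ee_pos: [539.3, -106.0, 26.7]
orientation: [1.177, 1.229, -1.177]
ft_force: [0.9, -5.2, -1.8]
width: 0.4
```

Call:
{"api": "apply_moves", "payload": {
  "increments": [
    {"gripper":0,"delta_pos":[0,0,-0.05],"dr":[0,0,0]},
    {"gripper":0,"delta_pos":[0,0,-0.05],"dr":[0,0,0]},
    {"gripper":0,"delta_pos":[0,0,-0.05],"dr":[0,0,0]},
    {"gripper":0,"delta_pos":[0,0,0],"dr":[0,0,0]},
    {"gripper":0,"delta_pos":[0,0,0],"dr":[0,0,0]}
  ]
}}

```text
t: 6.82
ee_pos: [539.3, -104.7, 26.7]
orientation: [1.177, 1.229, -1.177]
ft_force: [0.2, -5.7, -1.1]
width: 0.4
```

```bash
python3 - <<'E'
from h import *
st()
a=grab('top');st();C=cloud(a)
th=np.radians(92.5);ex=np.array([np.cos(th),np.sin(th)]);ey=np.array([-ex[1],ex[0]]);o=np.array([533,48])
D=(C[:,:,:2]-o);X=D@ex;Y=D@ey
k=(abs(Y)<37)&(X<-38)&(X>-230)&(C[:,:,2]>35)&(C[:,:,2]<52)&(a['img'].min(2)>120)
print('rack top X',np.percentile(X[k],[0.5,2,98,99.5]))
E
```

```text
t 6.82 p [ 539.3 -104.7   26.7] yaw 0.043 tilt [ 0.0004 -0.0007] F [ 0.2 -5.7 -1.1] M [-1.082  0.083  0.002] w 0.4 q [-0.21  0.63  1.89 -0.    0.62 -0.26]
t 6.87 p [ 539.3 -104.8   26.7] yaw 0.043 tilt [ 0.0005 -0.0007] F [-0.3 -5.7 -1.2] M [-1.078  0.059 -0.004] w 0.7 q [-0.21  0.63  1.89 -0.    0.62 -0.26]
rack top X [-95.11571565 -93.66077947 -40.38228501 -40.30654181]
```

Call:
{"api": "apply_moves", "payload": {
  "increments": [
    {"gripper":0,"delta_pos":[0,0,-0.05],"dr":[0,0,0]},
    {"gripper":0,"delta_pos":[0,0,-0.05],"dr":[0,0,0]},
    {"gripper":0,"delta_pos":[0,0,0],"dr":[0,0,0]},
    {"gripper":0,"delta_pos":[0,0,0],"dr":[0,0,0]},
    {"gripper":0,"delta_pos":[0,0,0],"dr":[0,0,0]}
  ]
}}

```text
t: 7.28
ee_pos: [539.3, -104.2, 26.7]
orientation: [1.177, 1.228, -1.177]
ft_force: [0.7, -9.4, -2.0]
width: 0.5
```

```bash
python3 - <<'E'
from h import *
st()
E
```

```text
t 7.28 p [ 539.3 -104.2   26.7] yaw 0.043 tilt [ 0.0006 -0.0012] F [ 0.7 -9.4 -2. ] M [-1.565  0.102  0.008] w 0.5 q [-0.21  0.63  1.89 -0.    0.62 -0.25]
```

Sustained 9.4 N: the rack is on the buffers. I'll retreat, lift and go to the driver.

Call:
{"api": "apply_moves", "payload": {
  "increments": [
    {"gripper":0,"delta_pos":[0,0,1.5],"dr":[0,0,0]},
    {"gripper":0,"delta_pos":[0,0,1.5],"dr":[0,0,0]},
    {"gripper":0,"delta_pos":[-3.5,0,0],"dr":[0,0,0]},
    {"gripper":0,"delta_pos":[-4.0,0,0],"dr":[0,0,0]},
    {"gripper":0,"delta_pos":[-4.0,0,0],"dr":[0,0,0]}
  ]
}}

```text
t: 7.7
ee_pos: [539.2, -132.8, 141.9]
orientation: [1.178, 1.232, -1.18]
ft_force: [0.9, -0.5, 0.0]
width: 0.9
```

Call:
{"api": "apply_moves", "payload": {
  "increments": [
    {"gripper":100,"delta_pos":[-4.0,0,0],"dr":[-0.104,0,0]},
    {"gripper":100,"delta_pos":[-4.0,0,0],"dr":[-0.104,0,0]},
    {"gripper":100,"delta_pos":[0,0,0],"dr":[-0.104,0,0]},
    {"gripper":100,"delta_pos":[0,0,0],"dr":[-0.104,0,0]},
    {"gripper":100,"delta_pos":[0,0,0],"dr":[-0.104,0,0]}
  ]
}}

```text
t: 8.12
ee_pos: [540.5, -132.7, 222.9]
orientation: [0.782, 1.424, -0.78]
ft_force: [-0.5, -0.1, 0.1]
width: 30.4
```

Call:
{"api": "apply_moves", "payload": {
  "increments": [
    {"gripper":100,"delta_pos":[0,0,0],"dr":[-0.104,0,0]},
    {"gripper":100,"delta_pos":[0,0,0],"dr":[-0.104,0,0]},
    {"gripper":100,"delta_pos":[0,0,0],"dr":[-0.104,0,0]},
    {"gripper":100,"delta_pos":[0,0,0],"dr":[-0.104,0,0]},
    {"gripper":100,"delta_pos":[0,0,0],"dr":[-0.104,0,0]}
  ]
}}

```text
t: 8.53
ee_pos: [540.0, -132.6, 221.5]
orientation: [0.379, 1.538, -0.378]
ft_force: [0.7, -0.8, 0.7]
width: 63.6
```

Call:
{"api": "apply_moves", "payload": {
  "increments": [
    {"gripper":100,"delta_pos":[0,2.26,-1.64],"dr":[0,0,0]},
    {"gripper":100,"delta_pos":[0,2.26,-1.64],"dr":[0,0,0]},
    {"gripper":100,"delta_pos":[0,2.26,-1.64],"dr":[0,0,0]},
    {"gripper":100,"delta_pos":[0,2.26,-1.64],"dr":[0,0,0]},
    {"gripper":100,"delta_pos":[0,2.26,-1.64],"dr":[0,0,0]}
  ]
}}

```text
t: 8.95
ee_pos: [520.1, 6.7, 221.6]
orientation: [0.383, 1.537, -0.382]
ft_force: [0.5, 0.1, 0.1]
width: 87.5
```

```bash
python3 - <<'E'
from h import *
st();to([483,281.5,200],np.radians(62))
a=grab('top');C=cloud(a)
b=grab('side')
hsv=cv2.cvtColor(a['img'],cv2.COLOR_RGB2HSV)
m=(hsv[:,:,0]>20)&(hsv[:,:,0]<35)&(hsv[:,:,1]>150)&(hsv[:,:,2]>120)&(C[:,:,2]>105);m[:,:170]=0;m[:,225:]=0;m[:225]=0;m[265:]=0
print('drv',cv2.minAreaRect(plane(a,np.argwhere(m)[:,::-1],113)[:,:2].astype(np.float32)),m.sum())
th=np.radians(92.5);ex=np.array([np.cos(th),np.sin(th)]);ey=np.array([-ex[1],ex[0]]);o=np.array([533,48])
D=(C[:,:,:2]-o);X=D@ex;Y=D@ey
k=(abs(Y)<37)&(X<-38)&(X>-230)&(C[:,:,2]>35)&(C[:,:,2]<52)&(a['img'].min(2)>120)
print('rack top X',np.percentile(X[k],[0.5,2,98,99.5]))
p=proj(b,[483,281,85])[0].astype(int)
im=b['img'][:,:,::-1];print(p)
cv2.imwrite('pics/d.png',cv2.resize(im[p[1]-35:p[1]+35,p[0]-45:p[0]+45],None,fx=8,fy=8,interpolation=2))
E
```

```text
t 8.95 p [520.1   6.7 221.6] yaw 1.083 tilt [-0.0005  0.0007] F [0.5 0.1 0.1] M [ 0.024 -0.046  0.01 ] w 87.5 q [-0.01  0.28  1.87  0.    0.99 -1.09]
turn 0.0 shift cm [  2.16  22.52 -16.18]
drv ((483.3398132324219, 281.9788818359375), (26.628328323364258, 26.248689651489258), 63.44267654418945) 159
rack top X [-144.56361853 -144.25737154  -46.34290281  -46.26603622]
[304 192]
```

View pics/d.png

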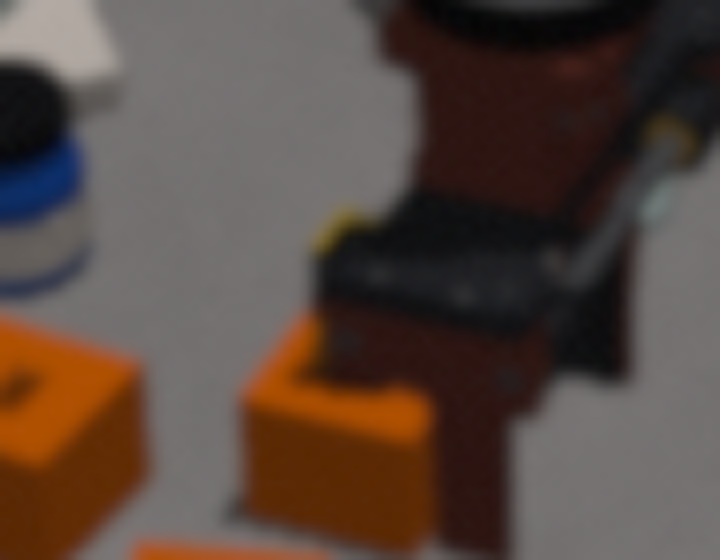

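The crop shows the gripper hiding the driver, so it doesn't help. Depth shows the rack sprang back when the fingers let go fast (rack edge now about 4–6 mm from the dock face). I'll push it again and let off slowly.

Call:
{"api": "apply_moves", "payload": {
  "increments": [
    {"gripper":0,"delta_pos":[0,-2.26,1.64],"dr":[0,0,0]},
    {"gripper":0,"delta_pos":[0,-2.26,1.64],"dr":[0,0,0]},
    {"gripper":0,"delta_pos":[0,-2.26,1.64],"dr":[0,0,0]},
    {"gripper":0,"delta_pos":[0,-2.26,1.64],"dr":[0,0,0]},
    {"gripper":0,"delta_pos":[0,-2.26,1.64],"dr":[0,0,0]}
  ]
}}

```text
t: 9.47
ee_pos: [540.2, -134.7, 221.7]
orientation: [0.383, 1.537, -0.382]
ft_force: [-0.4, 0.6, 0.3]
width: 58.5
```

Call:
{"api": "apply_moves", "payload": {
  "increments": [
    {"gripper":0,"delta_pos":[0,0,0],"dr":[0.104,0,0]},
    {"gripper":0,"delta_pos":[0,0,0],"dr":[0.104,0,0]},
    {"gripper":0,"delta_pos":[0,0,0],"dr":[0.104,0,0]},
    {"gripper":0,"delta_pos":[0,0,0],"dr":[0.104,0,0]},
    {"gripper":0,"delta_pos":[0,0,0],"dr":[0.104,0,0]}
  ]
}}

```text
t: 9.88
ee_pos: [540.0, -133.7, 221.5]
orientation: [0.79, 1.423, -0.79]
ft_force: [0.2, 0.1, -0.4]
width: 24.4
```

Call:
{"api": "apply_moves", "payload": {
  "increments": [
    {"gripper":0,"delta_pos":[0,0,0],"dr":[0.104,0,0]},
    {"gripper":0,"delta_pos":[0,0,0],"dr":[0.104,0,0]},
    {"gripper":0,"delta_pos":[0,0,0],"dr":[0.104,0,0]},
    {"gripper":0,"delta_pos":[0,0,0],"dr":[0.104,0,0]},
    {"gripper":0,"delta_pos":[0,0,0],"dr":[0.104,0,0]}
  ]
}}

```text
t: 10.3
ee_pos: [540.1, -133.6, 221.6]
orientation: [1.182, 1.227, -1.182]
ft_force: [0.6, 0.4, -0.1]
width: 0.7
```

Call:
{"api": "apply_moves", "payload": {
  "increments": [
    {"gripper":0,"delta_pos":[3.9,0,0],"dr":[0,0,0]},
    {"gripper":0,"delta_pos":[3.9,0,0],"dr":[0,0,0]},
    {"gripper":0,"delta_pos":[3.9,0,0],"dr":[0,0,0]},
    {"gripper":0,"delta_pos":[3.9,0,0],"dr":[0,0,0]},
    {"gripper":0,"delta_pos":[3.8,0,0],"dr":[0,0,0]}
  ]
}}

```text
t: 10.72
ee_pos: [540.1, -133.6, 26.1]
orientation: [1.178, 1.229, -1.178]
ft_force: [1.0, -0.8, 0.1]
width: 0.1
```

Call:
{"api": "apply_moves", "payload": {
  "increments": [
    {"gripper":0,"delta_pos":[0,0,-0.4],"dr":[0,0,0]},
    {"gripper":0,"delta_pos":[0,0,-0.4],"dr":[0,0,0]},
    {"gripper":0,"delta_pos":[0,0,-0.4],"dr":[0,0,0]},
    {"gripper":0,"delta_pos":[0,0,-0.3],"dr":[0,0,0]},
    {"gripper":0,"delta_pos":[0,0,-0.2],"dr":[0,0,0]}
  ]
}}

```text
t: 11.13
ee_pos: [541.5, -116.1, 30.5]
orientation: [1.178, 1.225, -1.174]
ft_force: [0.4, -0.2, 0.4]
width: 0.4
```

```bash
python3 - <<'E'
from h import *
st()
E
```

```text
t 11.13 p [ 541.5 -116.1   30.5] yaw 0.043 tilt [ 0.0046 -0.0011] F [ 0.4 -0.2  0.4] M [-0.02   0.081 -0.008] w 0.4 q [-0.23  0.62  1.89  0.    0.63 -0.28]
```

Call:
{"api": "apply_moves", "payload": {
  "increments": [
    {"gripper":0,"delta_pos":[0,0,-0.1],"dr":[0,0,0]},
    {"gripper":0,"delta_pos":[0,0,-0.1],"dr":[0,0,0]},
    {"gripper":0,"delta_pos":[0,0,-0.1],"dr":[0,0,0]},
    {"gripper":0,"delta_pos":[0,0,-0.05],"dr":[0,0,0]},
    {"gripper":0,"delta_pos":[0,0,-0.05],"dr":[0,0,0]}
  ]
}}

```text
t: 11.55
ee_pos: [539.5, -112.2, 27.9]
orientation: [1.178, 1.229, -1.177]
ft_force: [-0.1, -0.0, 0.7]
width: 0.8
```

Call:
{"api": "apply_moves", "payload": {
  "increments": [
    {"gripper":0,"delta_pos":[0,0,-0.05],"dr":[0,0,0]},
    {"gripper":0,"delta_pos":[0,0,-0.05],"dr":[0,0,0]},
    {"gripper":0,"delta_pos":[0,0,-0.05],"dr":[0,0,0]},
    {"gripper":0,"delta_pos":[0,0,-0.05],"dr":[0,0,0]},
    {"gripper":0,"delta_pos":[0,0,-0.05],"dr":[0,0,0]}
  ]
}}

```text
t: 11.97
ee_pos: [539.3, -109.7, 27.6]
orientation: [1.177, 1.229, -1.178]
ft_force: [0.0, -2.2, -0.7]
width: 0.5
```

Call:
{"api": "apply_moves", "payload": {
  "increments": [
    {"gripper":0,"delta_pos":[0,0,-0.05],"dr":[0,0,0]},
    {"gripper":0,"delta_pos":[0,0,-0.05],"dr":[0,0,0]},
    {"gripper":0,"delta_pos":[0,0,-0.05],"dr":[0,0,0]},
    {"gripper":0,"delta_pos":[0,0,0],"dr":[0,0,0]},
    {"gripper":0,"delta_pos":[0,0,0],"dr":[0,0,0]}
  ]
}}

```text
t: 12.38
ee_pos: [539.3, -108.2, 27.7]
orientation: [1.177, 1.229, -1.177]
ft_force: [-0.9, -1.0, 0.3]
width: 0.5
```

```bash
python3 - <<'E'
from h import *
st()
E
```

```text
t 12.38 p [ 539.3 -108.2   27.7] yaw 0.043 tilt [ 0. -0.] F [-0.9 -1.   0.3] M [-0.264  0.062  0.035] w 0.5 q [-0.22  0.63  1.89 -0.    0.62 -0.26]
```

Call:
{"api": "apply_moves", "payload": {
  "increments": [
    {"gripper":0,"delta_pos":[0,0,-0.03],"dr":[0,0,0]},
    {"gripper":0,"delta_pos":[0,0,-0.03],"dr":[0,0,0]},
    {"gripper":0,"delta_pos":[0,0,-0.03],"dr":[0,0,0]},
    {"gripper":0,"delta_pos":[0,0,-0.03],"dr":[0,0,0]},
    {"gripper":0,"delta_pos":[0,0,-0.03],"dr":[0,0,0]}
  ]
}}

```text
t: 12.8
ee_pos: [539.3, -107.0, 27.7]
orientation: [1.177, 1.229, -1.177]
ft_force: [0.3, -4.7, -1.3]
width: 0.6
```

Call:
{"api": "apply_moves", "payload": {
  "increments": [
    {"gripper":0,"delta_pos":[0,0,-0.03],"dr":[0,0,0]},
    {"gripper":0,"delta_pos":[0,0,-0.03],"dr":[0,0,0]},
    {"gripper":0,"delta_pos":[0,0,-0.03],"dr":[0,0,0]},
    {"gripper":0,"delta_pos":[0,0,0],"dr":[0,0,0]},
    {"gripper":0,"delta_pos":[0,0,0],"dr":[0,0,0]}
  ]
}}

```text
t: 13.22
ee_pos: [539.3, -106.0, 27.7]
orientation: [1.177, 1.229, -1.177]
ft_force: [1.3, -5.2, -0.8]
width: 0.5
```

```bash
python3 - <<'E'
from h import *
st()
E
```

```text
t 13.22 p [ 539.3 -106.    27.7] yaw 0.043 tilt [ 0.0003 -0.0003] F [ 1.3 -5.2 -0.8] M [-0.956  0.003  0.021] w 0.5 q [-0.22  0.63  1.89 -0.    0.62 -0.26]
```

Call:
{"api": "apply_moves", "payload": {
  "increments": [
    {"gripper":0,"delta_pos":[0,0,0.02],"dr":[0,0,0]},
    {"gripper":0,"delta_pos":[0,0,0.02],"dr":[0,0,0]},
    {"gripper":0,"delta_pos":[0,0,0.02],"dr":[0,0,0]},
    {"gripper":0,"delta_pos":[0,0,0.02],"dr":[0,0,0]},
    {"gripper":0,"delta_pos":[0,0,0.02],"dr":[0,0,0]}
  ]
}}

```text
t: 13.63
ee_pos: [539.2, -106.7, 27.7]
orientation: [1.178, 1.229, -1.177]
ft_force: [0.0, -2.3, -1.8]
width: 0.5
```

Call:
{"api": "apply_moves", "payload": {
  "increments": [
    {"gripper":0,"delta_pos":[0,0,0.02],"dr":[0,0,0]},
    {"gripper":0,"delta_pos":[0,0,0.02],"dr":[0,0,0]},
    {"gripper":0,"delta_pos":[0,0,0.02],"dr":[0,0,0]},
    {"gripper":0,"delta_pos":[0,0,0.02],"dr":[0,0,0]},
    {"gripper":0,"delta_pos":[0,0,0.02],"dr":[0,0,0]}
  ]
}}

```text
t: 14.05
ee_pos: [539.0, -107.5, 27.6]
orientation: [1.178, 1.23, -1.178]
ft_force: [-0.7, -0.5, 0.8]
width: 0.4
```

Call:
{"api": "apply_moves", "payload": {
  "increments": [
    {"gripper":0,"delta_pos":[0,0,0.02],"dr":[0,0,0]},
    {"gripper":0,"delta_pos":[0,0,0.02],"dr":[0,0,0]},
    {"gripper":0,"delta_pos":[0,0,0.02],"dr":[0,0,0]},
    {"gripper":0,"delta_pos":[0,0,0.02],"dr":[0,0,0]},
    {"gripper":0,"delta_pos":[0,0,0.02],"dr":[0,0,0]}
  ]
}}

```text
t: 14.47
ee_pos: [539.3, -108.8, 27.7]
orientation: [1.178, 1.229, -1.178]
ft_force: [-0.1, -0.4, 0.3]
width: 0.7
```

Call:
{"api": "apply_moves", "payload": {
  "increments": [
    {"gripper":0,"delta_pos":[0,0,0.1],"dr":[0,0,0]},
    {"gripper":0,"delta_pos":[0,0,0.5],"dr":[0,0,0]},
    {"gripper":0,"delta_pos":[0,0,1.5],"dr":[0,0,0]},
    {"gripper":0,"delta_pos":[-3.5,0,0],"dr":[0,0,0]},
    {"gripper":0,"delta_pos":[-4.0,0,0],"dr":[0,0,0]}
  ]
}}

```text
t: 14.88
ee_pos: [537.8, -130.1, 100.6]
orientation: [1.176, 1.235, -1.182]
ft_force: [0.5, -0.4, 1.3]
width: 0.2
```

Call:
{"api": "apply_moves", "payload": {
  "increments": [
    {"gripper":100,"delta_pos":[-4.0,0,0],"dr":[-0.104,0,0]},
    {"gripper":100,"delta_pos":[-4.0,0,0],"dr":[-0.104,0,0]},
    {"gripper":100,"delta_pos":[-4,0,0],"dr":[-0.104,0,0]},
    {"gripper":100,"delta_pos":[0,0,0],"dr":[-0.104,0,0]},
    {"gripper":100,"delta_pos":[0,0,0],"dr":[-0.104,0,0]}
  ]
}}

```text
t: 15.3
ee_pos: [541.9, -130.6, 226.1]
orientation: [0.782, 1.419, -0.78]
ft_force: [-0.7, 0.6, -0.1]
width: 30.4
```

Call:
{"api": "apply_moves", "payload": {
  "increments": [
    {"gripper":100,"delta_pos":[0,0,0],"dr":[-0.104,0,0]},
    {"gripper":100,"delta_pos":[0,0,0],"dr":[-0.104,0,0]},
    {"gripper":100,"delta_pos":[0,0,0],"dr":[-0.104,0,0]},
    {"gripper":100,"delta_pos":[0,0,0],"dr":[-0.104,0,0]},
    {"gripper":100,"delta_pos":[0,0,0],"dr":[-0.104,0,0]}
  ]
}}

```text
t: 15.72
ee_pos: [540.1, -130.1, 222.7]
orientation: [0.378, 1.537, -0.379]
ft_force: [0.9, -0.4, -1.3]
width: 63.7
```

```bash
cat >> h.py <<'E'
TH=np.radians(92.5);EX=np.array([np.cos(TH),np.sin(TH)]);EY=np.array([-EX[1],EX[0]]);OD=np.array([533,48])
def rack(a):
    C=cloud(a);D=(C[:,:,:2]-OD);X=D@EX;Y=D@EY
    k=(abs(Y)<37)&(X<-38)&(X>-230)&(C[:,:,2]>35)&(C[:,:,2]<52)&(a['img'].min(2)>120)
    print('rack top X',np.percentile(X[k],[0.5,2,98,99.5]))
E
python3 - <<'E'
from h import *
st();to([483,281.5,200],1.08)
a=grab('top');rack(a)
b=grab('side')
p=proj(b,[483,281,85])[0].astype(int)
im=b['img'][:,:,::-1];print(p)
cv2.imwrite('pics/e.png',np.hstack([cv2.resize(im[p[1]-35:p[1]+35,p[0]-25:p[0]+25],None,fx=7,fy=7,interpolation=2),cv2.resize(a['img'][185:260,270:400,::-1],(400,490),interpolation=2)]))
E
```

```text
t 15.72 p [ 540.1 -130.1  222.7] yaw 1.088 tilt [-0. -0.] F [ 0.9 -0.4 -1.3] M [-0.002  0.057  0.052] w 63.7 q [-0.26  0.33  1.79 -0.    1.02 -1.35]
turn 0.008 shift cm [  2.27  33.61 -24.43]
rack top X [-136.56065488 -134.82431672  -42.83424122  -42.73505216]
[304 192]
```

View pics/e.png

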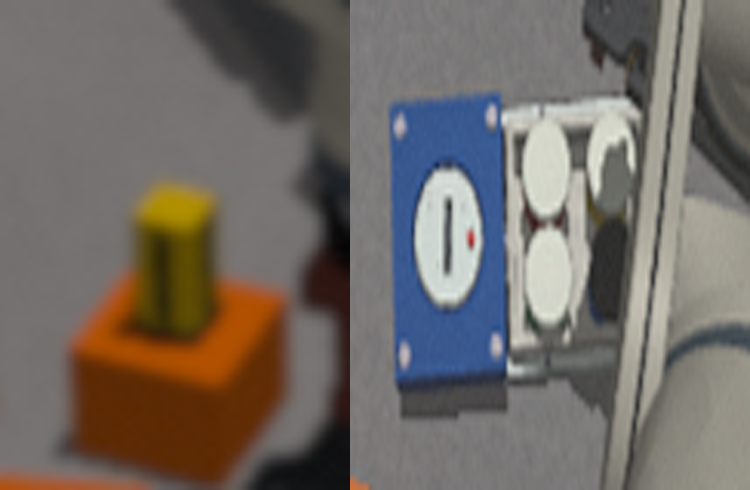

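The rack now sits 2.8 mm off the dock face, resting on the buffers (right crop). The slot at (447,235) runs vertically and the dot is on its right. On to the driver.

Call:
{"api": "apply_moves", "payload": {
  "increments": [
    {"gripper":100,"delta_pos":[0.15,2.24,-1.63],"dr":[0,0,0]},
    {"gripper":100,"delta_pos":[0.15,2.24,-1.63],"dr":[0,0,0]},
    {"gripper":100,"delta_pos":[0.15,2.24,-1.63],"dr":[0,0,0]},
    {"gripper":100,"delta_pos":[0.15,2.24,-1.63],"dr":[0,0,0]},
    {"gripper":100,"delta_pos":[0.15,2.24,-1.63],"dr":[0,0,0]}
  ]
}}

```text
t: 16.23
ee_pos: [520.4, 8.3, 215.1]
orientation: [0.386, 1.536, -0.386]
ft_force: [0.5, -0.4, -0.2]
width: 88.3
```

Call:
{"api": "apply_moves", "payload": {
  "increments": [
    {"gripper":100,"delta_pos":[0.15,2.24,-1.63],"dr":[0,0,0]},
    {"gripper":100,"delta_pos":[0.15,2.24,-1.63],"dr":[0,0,0]},
    {"gripper":100,"delta_pos":[0.15,2.24,-1.63],"dr":[0,0,0]},
    {"gripper":100,"delta_pos":[0.15,2.24,-1.63],"dr":[0,0,0]},
    {"gripper":100,"delta_pos":[0.15,2.24,-1.63],"dr":[0,0,0]}
  ]
}}

```text
t: 16.65
ee_pos: [500.9, 145.6, 207.7]
orientation: [0.386, 1.536, -0.386]
ft_force: [0.4, -1.2, -0.2]
width: 88.1
```

Call:
{"api": "apply_moves", "payload": {
  "increments": [
    {"gripper":100,"delta_pos":[0.15,2.24,-1.63],"dr":[0,0,0]},
    {"gripper":100,"delta_pos":[0.15,2.24,-1.63],"dr":[0,0,0]},
    {"gripper":100,"delta_pos":[0.15,2.24,-1.63],"dr":[0,0,0]},
    {"gripper":100,"delta_pos":[0.15,2.24,-1.63],"dr":[0,0,0]},
    {"gripper":100,"delta_pos":[0.15,2.24,-1.63],"dr":[0.008,0,0]}
  ]
}}

```text
t: 17.07
ee_pos: [481.4, 282.8, 200.1]
orientation: [0.392, 1.535, -0.392]
ft_force: [0.3, 0.1, -0.5]
width: 87.9
```

```bash
python3 - <<'E'
from h import *
st();to([483,281.5,74],1.08)
E
```

```text
t 17.07 p [481.4 282.8 200.1] yaw 1.071 tilt [ 0.0001 -0.    ] F [ 0.3  0.1 -0.5] M [ 0.016 -0.021  0.044] w 87.9 q [ 0.51  0.36  1.8  -0.    0.97 -0.56]
turn -0.009 shift cm [12.61 -0.04  0.2 ]
```

Call:
{"api": "apply_moves", "payload": {
  "increments": [
    {"gripper":100,"delta_pos":[2.5,0,0.2],"dr":[0,0,0]},
    {"gripper":100,"delta_pos":[2.5,0,0],"dr":[0,0,0]},
    {"gripper":100,"delta_pos":[2.6,0,0],"dr":[0,0,0]},
    {"gripper":100,"delta_pos":[2.5,0,0],"dr":[0,0,0]},
    {"gripper":100,"delta_pos":[2.5,0,0],"dr":[0,0,0]}
  ]
}}

```text
t: 17.48
ee_pos: [483.5, 280.7, 73.1]
orientation: [0.392, 1.535, -0.391]
ft_force: [-0.1, -1.3, -0.2]
width: 87.9
```

Call:
{"api": "apply_moves", "payload": {
  "increments": [
    {"gripper":0,"delta_pos":[0,0,0],"dr":[0,0,0]},
    {"gripper":0,"delta_pos":[0,0,0],"dr":[0,0,0]},
    {"gripper":0,"delta_pos":[0,0,0],"dr":[0,0,0]},
    {"gripper":0,"delta_pos":[0,0,0],"dr":[0,0,0]},
    {"gripper":0,"delta_pos":[0,0,0],"dr":[0,0,0]}
  ]
}}

```text
t: 17.9
ee_pos: [484.5, 281.2, 75.8]
orientation: [0.391, 1.533, -0.388]
ft_force: [0.2, 0.8, 0.3]
width: 58.2
```

Call:
{"api": "apply_moves", "payload": {
  "increments": [
    {"gripper":0,"delta_pos":[0,0,0],"dr":[0,0,0]},
    {"gripper":0,"delta_pos":[0,0,0],"dr":[0,0,0]},
    {"gripper":0,"delta_pos":[0,0,0],"dr":[0,0,0]},
    {"gripper":0,"delta_pos":[0,0,0],"dr":[0,0,0]},
    {"gripper":0,"delta_pos":[0,0,0],"dr":[0,0,0]}
  ]
}}

```text
t: 18.32
ee_pos: [483.5, 280.7, 74.4]
orientation: [0.389, 1.536, -0.389]
ft_force: [-0.5, -0.9, 1.9]
width: 28.2
```

```bash
python3 - <<'E'
from h import *
st()
E
```

```text
t 18.32 p [483.5 280.7  74.4] yaw 1.075 tilt [ 0.0001 -0.    ] F [-0.5 -0.9  1.9] M [-0.142  0.158  0.024] w 28.2 q [ 0.5   0.55  1.86 -0.    0.72 -0.57]
```

Call:
{"api": "apply_moves", "payload": {
  "increments": [
    {"gripper":0,"delta_pos":[-0.5,0,0],"dr":[0,0,0]},
    {"gripper":0,"delta_pos":[-1.5,0,0],"dr":[0,0,0]},
    {"gripper":0,"delta_pos":[-2.5,0,0],"dr":[0,0,0]},
    {"gripper":0,"delta_pos":[-3.0,0,0],"dr":[0,0,0]},
    {"gripper":0,"delta_pos":[-3.0,0,0],"dr":[0,0,0]}
  ]
}}

```text
t: 18.73
ee_pos: [482.8, 280.3, 179.9]
orientation: [0.388, 1.537, -0.39]
ft_force: [0.9, 0.4, -2.2]
width: 27.6
```

Call:
{"api": "apply_moves", "payload": {
  "increments": [
    {"gripper":0,"delta_pos":[-2.0,0,0],"dr":[0,0,0]},
    {"gripper":0,"delta_pos":[0,0,0],"dr":[0,0,0]},
    {"gripper":0,"delta_pos":[0,0,0],"dr":[0,0,0]},
    {"gripper":0,"delta_pos":[0,0,0],"dr":[0,0,0]},
    {"gripper":0,"delta_pos":[0,0,0],"dr":[0,0,0]}
  ]
}}

```text
t: 19.15
ee_pos: [482.4, 280.1, 197.5]
orientation: [0.387, 1.538, -0.39]
ft_force: [-0.4, -0.8, -1.2]
width: 27.7
```

```bash
python3 - <<'E'
from h import *
st()
b=grab('side');o=ctrl.get_obs()
p=proj(b,np.array(o['ee_pos'])-[0,0,50])[0].astype(int)
for k in range(2): 
    ang=1.075+k*np.pi/2;v=np.array([np.cos(ang),np.sin(ang),0])*10;c=np.array(o['ee_pos'])-[0,0,69]
    print(k,proj(b,[c-v,c+v]).round(1).tolist())
im=b['img'][:,:,::-1];print(p)
cv2.imwrite('pics/f.png',cv2.resize(im[p[1]-35:p[1]+35,p[0]-30:p[0]+30],None,fx=8,fy=8,interpolation=2))
E
```

```text
t 19.15 p [482.4 280.1 197.5] yaw 1.075 tilt [-0.0027 -0.0015] F [-0.4 -0.8 -1.2] M [-0.037  0.001 -0.023] w 27.7 q [ 0.5   0.37  1.8  -0.    0.97 -0.57]
0 [[301.9, 182.5], [304.8, 178.8]]
1 [[306.6, 181.3], [300.2, 179.9]]
[303 175]
```

View pics/f.png

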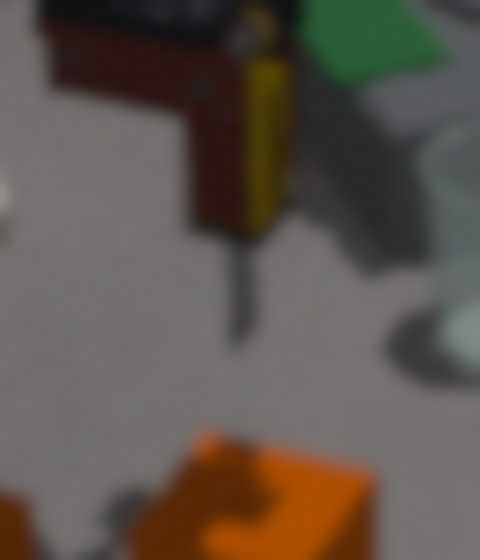

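The blade at (240,320) is about 3 px wide and slopes up to the right. That matches the blade lying along the jaw axis, whose prediction is 2.9 px against 6.4 px for the other way. So align tool yaw with the slot (about −0.05 rad) and move above the cam.

Call:
{"api": "apply_moves", "payload": {
  "increments": [
    {"gripper":0,"delta_pos":[0,0,0],"dr":[0.1125,0,0]},
    {"gripper":0,"delta_pos":[0,0,0],"dr":[0.1125,0,0]},
    {"gripper":0,"delta_pos":[0,0,0],"dr":[0.1125,0,0]},
    {"gripper":0,"delta_pos":[0,0,0],"dr":[0.1125,0,0]},
    {"gripper":0,"delta_pos":[0,0,0],"dr":[0.1125,0,0]}
  ]
}}

```text
t: 19.62
ee_pos: [482.8, 280.3, 197.7]
orientation: [0.827, 1.409, -0.83]
ft_force: [-0.4, 0.6, -0.9]
width: 27.9
```

Call:
{"api": "apply_moves", "payload": {
  "increments": [
    {"gripper":0,"delta_pos":[0,0,0],"dr":[0.1125,0,0]},
    {"gripper":0,"delta_pos":[0,0,0],"dr":[0.1125,0,0]},
    {"gripper":0,"delta_pos":[0,0,0],"dr":[0.1125,0,0]},
    {"gripper":0,"delta_pos":[0,0,0],"dr":[0.1125,0,0]},
    {"gripper":0,"delta_pos":[0,0,0],"dr":[0.1125,0,0]}
  ]
}}

```text
t: 20.03
ee_pos: [482.8, 280.4, 197.7]
orientation: [1.248, 1.183, -1.252]
ft_force: [0.6, 0.3, -1.7]
width: 27.8
```

Call:
{"api": "apply_moves", "payload": {
  "increments": [
    {"gripper":0,"delta_pos":[0,0.62,2.3],"dr":[0,0,0]},
    {"gripper":0,"delta_pos":[0,0.62,2.3],"dr":[0,0,0]},
    {"gripper":0,"delta_pos":[0,0.62,2.3],"dr":[0,0,0]},
    {"gripper":0,"delta_pos":[0,0.62,2.3],"dr":[0,0,0]},
    {"gripper":0,"delta_pos":[0,0.62,2.3],"dr":[0,0,0]}
  ]
}}

```text
t: 20.45
ee_pos: [508.1, 163.1, 197.8]
orientation: [1.244, 1.186, -1.248]
ft_force: [0.0, -1.3, -1.3]
width: 27.8
```

Call:
{"api": "apply_moves", "payload": {
  "increments": [
    {"gripper":0,"delta_pos":[0,0.62,2.3],"dr":[0,0,0]},
    {"gripper":0,"delta_pos":[0,0.62,2.3],"dr":[0,0,0]},
    {"gripper":0,"delta_pos":[0,0.62,2.3],"dr":[0,0,0]},
    {"gripper":0,"delta_pos":[0,0.62,2.3],"dr":[0,0,0]},
    {"gripper":0,"delta_pos":[0,0.62,2.3],"dr":[0,0,0]}
  ]
}}

```text
t: 20.87
ee_pos: [533.3, 46.7, 197.8]
orientation: [1.245, 1.187, -1.248]
ft_force: [-0.6, 0.3, -1.5]
width: 28.0
```

Call:
{"api": "apply_moves", "payload": {
  "increments": [
    {"gripper":0,"delta_pos":[2.0,0,0],"dr":[0,0,0]},
    {"gripper":0,"delta_pos":[2.5,0,0],"dr":[0,0,0]},
    {"gripper":0,"delta_pos":[2.5,0,0],"dr":[0,0,0]},
    {"gripper":0,"delta_pos":[0,0,0],"dr":[0,0,0]},
    {"gripper":0,"delta_pos":[0,0,0],"dr":[0,0,0]}
  ]
}}

```text
t: 21.28
ee_pos: [532.4, 47.8, 127.5]
orientation: [1.243, 1.188, -1.25]
ft_force: [0.3, 1.5, -0.3]
width: 27.6
```

```bash
python3 - <<'E'
from h import *
st();to([533,47,119.4],-0.05)
E
```

```text
t 21.28 p [532.4  47.8 127.5] yaw -0.050 tilt [-0.0048 -0.0003] F [ 0.3  1.5 -0.3] M [-0.003  0.037  0.066] w 27.6 q [ 0.07  0.44  1.9  -0.    0.81  0.12]
turn -0.0 shift cm [0.81 0.06 0.07]
```

Call:
{"api": "apply_moves", "payload": {
  "increments": [
    {"gripper":0,"delta_pos":[0.3,0.05,0.07],"dr":[0,0,0]},
    {"gripper":0,"delta_pos":[0.3,0,0],"dr":[0,0,0]},
    {"gripper":0,"delta_pos":[0.2,0,0],"dr":[0,0,0]},
    {"gripper":0,"delta_pos":[0.1,0,0],"dr":[0,0,0]},
    {"gripper":0,"delta_pos":[0.1,0,0],"dr":[0,0,0]}
  ]
}}

```text
t: 21.7
ee_pos: [534.7, 47.3, 119.7]
orientation: [1.246, 1.185, -1.245]
ft_force: [-0.1, 0.9, -0.6]
width: 27.6
```

```bash
python3 - <<'E'
from h import *
st()
E
```

```text
t 21.70 p [534.7  47.3 119.7] yaw -0.050 tilt [0.001  0.0001] F [-0.1  0.9 -0.6] M [-0.108  0.076 -0.004] w 27.6 q [ 0.07  0.45  1.9  -0.    0.79  0.12]
```

Call:
{"api": "apply_moves", "payload": {
  "increments": [
    {"gripper":0,"delta_pos":[0.1,-0.1,0],"dr":[0,0,0]},
    {"gripper":0,"delta_pos":[0.1,0,0],"dr":[0,0,0]},
    {"gripper":0,"delta_pos":[0.1,0,0],"dr":[0,0,0]},
    {"gripper":0,"delta_pos":[0,0,0],"dr":[0,0,0]},
    {"gripper":0,"delta_pos":[0,0,0],"dr":[0,0,0]}
  ]
}}

```text
t: 22.12
ee_pos: [534.6, 47.3, 118.6]
orientation: [1.247, 1.183, -1.244]
ft_force: [-4.4, -0.6, 19.2]
width: 28.0
```

```bash
python3 - <<'E'
from h import *
st()
E
```

```text
t 22.12 p [534.6  47.3 118.6] yaw -0.050 tilt [0.003  0.0002] F [-4.4 -0.6 19.2] M [-0.147  0.938 -0.014] w 28.0 q [ 0.07  0.46  1.9  -0.    0.78  0.12]
```

Blade rests on the disc's top (19 N at TCP 118.6). I'll ease off and do a light sliding search across the slot.

Call:
{"api": "apply_moves", "payload": {
  "increments": [
    {"gripper":0,"delta_pos":[-0.12,-0.05,0],"dr":[0,0,0]},
    {"gripper":0,"delta_pos":[0,0,0.04],"dr":[0,0,0]},
    {"gripper":0,"delta_pos":[0,0,0.04],"dr":[0,0,0]},
    {"gripper":0,"delta_pos":[0,0,0],"dr":[0,0,0]},
    {"gripper":0,"delta_pos":[0,0,0],"dr":[0,0,0]}
  ]
}}

```text
t: 22.53
ee_pos: [534.3, 47.0, 118.9]
orientation: [1.249, 1.183, -1.243]
ft_force: [-0.7, 2.5, 9.1]
width: 28.0
```

Call:
{"api": "apply_moves", "payload": {
  "increments": [
    {"gripper":0,"delta_pos":[0,0,0.04],"dr":[0,0,0]},
    {"gripper":0,"delta_pos":[0,0,0.04],"dr":[0,0,0]},
    {"gripper":0,"delta_pos":[0,0,0],"dr":[0,0,0]},
    {"gripper":0,"delta_pos":[0,0,0],"dr":[0,0,0]},
    {"gripper":0,"delta_pos":[0,0,0],"dr":[0,0,0]}
  ]
}}

```text
t: 22.95
ee_pos: [532.4, 45.6, 117.2]
orientation: [1.245, 1.185, -1.246]
ft_force: [-0.2, 0.1, -2.4]
width: 27.7
```

```bash
python3 - <<'E'
from h import *
st()
E
```

```text
t 22.95 p [532.4  45.6 117.2] yaw -0.050 tilt [-0.0006 -0.0002] F [-0.2  0.1 -2.4] M [-0.122  0.05  -0.008] w 27.7 q [ 0.06  0.46  1.9  -0.    0.78  0.11]
```

It dropped in (z 117.2, no force). Going deeper.

Call:
{"api": "apply_moves", "payload": {
  "increments": [
    {"gripper":0,"delta_pos":[0.12,0,0.02],"dr":[0,0,0]},
    {"gripper":0,"delta_pos":[0.12,0,0],"dr":[0,0,0]},
    {"gripper":0,"delta_pos":[0.12,0,0],"dr":[0,0,0]},
    {"gripper":0,"delta_pos":[0.12,0,0],"dr":[0,0,0]},
    {"gripper":0,"delta_pos":[0.1,0,0],"dr":[0,0,0]}
  ]
}}

```text
t: 23.37
ee_pos: [532.6, 45.4, 111.3]
orientation: [1.246, 1.185, -1.246]
ft_force: [0.4, -0.2, 3.1]
width: 27.8
```

```bash
python3 - <<'E'
from h import *
st()
E
```

```text
t 23.37 p [532.6  45.4 111.3] yaw -0.050 tilt [-0.0004 -0.0001] F [ 0.4 -0.2  3.1] M [-0.098  0.089 -0.015] w 27.8 q [ 0.06  0.47  1.91 -0.    0.77  0.11]
```

Call:
{"api": "apply_moves", "payload": {
  "increments": [
    {"gripper":0,"delta_pos":[0,0,0],"dr":[0.06,0,0]},
    {"gripper":0,"delta_pos":[0,0,0],"dr":[0.06,0,0]},
    {"gripper":0,"delta_pos":[0,0,0],"dr":[0.06,0,0]},
    {"gripper":0,"delta_pos":[0,0,0],"dr":[0.06,0,0]},
    {"gripper":0,"delta_pos":[0,0,0],"dr":[0.06,0,0]}
  ]
}}

```text
t: 23.78
ee_pos: [532.4, 45.2, 111.4]
orientation: [1.463, 1.021, -1.465]
ft_force: [0.3, -1.8, -0.3]
width: 28.1
```

```bash
python3 - <<'E'
from h import *
st()
E
```

```text
t 23.78 p [532.4  45.2 111.4] yaw -0.352 tilt [-0.001  -0.0006] F [ 0.3 -1.8 -0.3] M [-0.436  0.295  0.04 ] w 28.1 q [ 0.06  0.47  1.91 -0.    0.77  0.42]
```

Call:
{"api": "apply_moves", "payload": {
  "increments": [
    {"gripper":0,"delta_pos":[0,0,0],"dr":[0.05,0,0]},
    {"gripper":0,"delta_pos":[0,0,0],"dr":[0.05,0,0]},
    {"gripper":0,"delta_pos":[0,0,0],"dr":[0.05,0,0]},
    {"gripper":0,"delta_pos":[0,0,0],"dr":[0.05,0,0]},
    {"gripper":0,"delta_pos":[0,0,0],"dr":[0.05,0,0]}
  ]
}}

```text
t: 24.2
ee_pos: [532.0, 45.0, 111.3]
orientation: [1.635, 0.862, -1.639]
ft_force: [-2.4, -1.8, 2.0]
width: 27.9
```

```bash
python3 - <<'E'
from h import *
st()
E
```

```text
t 24.20 p [532.   45.  111.3] yaw -0.602 tilt [-0.0018 -0.0009] F [-2.4 -1.8  2. ] M [-0.645  0.586  0.083] w 27.9 q [ 0.06  0.47  1.91 -0.    0.77  0.67]
```

Call:
{"api": "apply_moves", "payload": {
  "increments": [
    {"gripper":0,"delta_pos":[0,0,0.04],"dr":[0.04,0,0]},
    {"gripper":0,"delta_pos":[0,0,0.02],"dr":[0.04,0,0]},
    {"gripper":0,"delta_pos":[0,0,0],"dr":[0.04,0,0]},
    {"gripper":0,"delta_pos":[0,0,0],"dr":[0.04,0,0]},
    {"gripper":0,"delta_pos":[0,0,0],"dr":[0.04,0,0]}
  ]
}}

```text
t: 24.62
ee_pos: [531.6, 44.8, 111.3]
orientation: [1.769, 0.717, -1.773]
ft_force: [-1.9, -1.1, 1.5]
width: 27.8
```

```bash
python3 - <<'E'
from h import *
st()
E
```

```text
t 24.62 p [531.6  44.8 111.3] yaw -0.802 tilt [-0.002  -0.0004] F [-1.9 -1.1  1.5] M [-0.299  0.639  0.126] w 27.8 q [ 0.06  0.47  1.91 -0.    0.77  0.86]
```

Call:
{"api": "apply_moves", "payload": {
  "increments": [
    {"gripper":0,"delta_pos":[0,0,0.03],"dr":[0.04,0,0]},
    {"gripper":0,"delta_pos":[0,0,0],"dr":[0.04,0,0]},
    {"gripper":0,"delta_pos":[0,0,0],"dr":[0.04,0,0]},
    {"gripper":0,"delta_pos":[0,0,0],"dr":[0,0,0]},
    {"gripper":0,"delta_pos":[0,0,0],"dr":[0,0,0]}
  ]
}}

```text
t: 25.03
ee_pos: [531.4, 44.7, 111.3]
orientation: [1.845, 0.625, -1.848]
ft_force: [-2.6, 1.4, 0.0]
width: 27.7
```

```bash
python3 - <<'E'
from h import *
st();rack(grab('top'));st()
E
```

```text
t 25.03 p [531.4  44.7 111.3] yaw -0.919 tilt [-0.0018 -0.0001] F [-2.6  1.4  0. ] M [-0.05   0.851  0.012] w 27.7 q [ 0.06  0.47  1.91 -0.    0.77  0.98]
rack top X [-142.20392656 -142.17548873  -80.83724936  -44.92441526]
t 25.08 p [531.4  44.7 111.3] yaw -0.919 tilt [-0.0018 -0.0002] F [-3.5 -0.5  0.8] M [-0.077  0.884  0.097] w 28.1 q [ 0.06  0.47  1.91 -0.    0.77  0.98]
```

Call:
{"api": "apply_moves", "payload": {
  "increments": [
    {"gripper":0,"delta_pos":[0,0,0.03],"dr":[0.04,0,0]},
    {"gripper":0,"delta_pos":[0,0,0],"dr":[0.04,0,0]},
    {"gripper":0,"delta_pos":[0,0,0],"dr":[0.04,0,0]},
    {"gripper":0,"delta_pos":[0,0,0],"dr":[0,0,0]},
    {"gripper":0,"delta_pos":[0,0,0],"dr":[0,0,0]}
  ]
}}

```text
t: 25.5
ee_pos: [531.2, 44.7, 111.3]
orientation: [1.92, 0.525, -1.923]
ft_force: [-3.4, 1.7, 0.9]
width: 27.6
```

```bash
cat >> h.py <<'E'
def feel(n=6):
    F=[];M=[]
    for i in range(n):
        a=ctrl.get_image('top');o,R=tool();F.append(o['ft_force']);M.append(o['moment'][2])
    y=np.arctan2(R[1,1],R[0,1]);f=np.mean(F,0);c,s=np.cos(y),np.sin(y)
    print('t %.2f yaw %.3f a=%.3f p'%(o['t'],y,0.044-y),np.round(o['ee_pos'],1),'Mz %.3f +- %.3f'%(np.mean(M),np.std(M)/n**.5),'Fy_t %.1f Fz_t %.1f Fz %.1f'%(f[0]*c+f[1]*s,f[0]*s-f[1]*c,f[2]))
E
python3 - <<'E'
from h import *
rack(grab('top'));feel()
E
```

```text
rack top X [-142.34221278 -142.18653054  -85.66202266  -64.63620994]
t 25.85 yaw -1.039 a=1.083 p [531.3  44.6 111.3] Mz 0.083 +- 0.010 Fy_t -3.3 Fz_t 3.3 Fz 1.0
```

Call:
{"api": "apply_moves", "payload": {
  "increments": [
    {"gripper":0,"delta_pos":[0,-0.03,0.03],"dr":[0.04,0,0]},
    {"gripper":0,"delta_pos":[0,0,0],"dr":[0.04,0,0]},
    {"gripper":0,"delta_pos":[0,0,0],"dr":[0.04,0,0]},
    {"gripper":0,"delta_pos":[0,0,0],"dr":[0,0,0]},
    {"gripper":0,"delta_pos":[0,0,0],"dr":[0,0,0]}
  ]
}}

```text
t: 26.27
ee_pos: [531.0, 44.7, 111.4]
orientation: [1.993, 0.417, -1.995]
ft_force: [-5.4, 1.0, 0.4]
width: 27.8
```

```bash
python3 - <<'E'
from h import *
rack(grab('top'));feel()
E
```

```text
rack top X [-142.26715339 -142.19092009  -47.20889285  -47.0291496 ]
t 26.62 yaw -1.158 a=1.202 p [531.   44.6 111.3] Mz 0.120 +- 0.007 Fy_t -2.7 Fz_t 4.2 Fz 0.0
```

Call:
{"api": "apply_moves", "payload": {
  "increments": [
    {"gripper":0,"delta_pos":[0,-0.03,0.06],"dr":[0.04,0,0]},
    {"gripper":0,"delta_pos":[0,0,0.02],"dr":[0.04,0,0]},
    {"gripper":0,"delta_pos":[0,0,0],"dr":[0.02,0,0]},
    {"gripper":0,"delta_pos":[0,0,0],"dr":[0,0,0]},
    {"gripper":0,"delta_pos":[0,0,0],"dr":[0,0,0]}
  ]
}}

```text
t: 27.03
ee_pos: [530.7, 44.7, 111.4]
orientation: [2.053, 0.323, -2.053]
ft_force: [-4.0, 1.4, -2.1]
width: 27.6
```

```bash
python3 - <<'E'
from h import *
rack(grab('top'));feel()
E
```

```text
rack top X [-141.95203047 -141.80359316  -93.89373896  -66.63282797]
t 27.38 yaw -1.260 a=1.304 p [530.6  44.7 111.5] Mz 0.171 +- 0.008 Fy_t -2.2 Fz_t 2.4 Fz -3.5
```

Call:
{"api": "apply_moves", "payload": {
  "increments": [
    {"gripper":0,"delta_pos":[0.01,-0.02,0.04],"dr":[0.04,0,0]},
    {"gripper":0,"delta_pos":[0,0,0.02],"dr":[0.04,0,0]},
    {"gripper":0,"delta_pos":[0,0,0],"dr":[0.02,0,0]},
    {"gripper":0,"delta_pos":[0,0,0],"dr":[0,0,0]},
    {"gripper":0,"delta_pos":[0,0,0],"dr":[0,0,0]}
  ]
}}

```text
t: 27.8
ee_pos: [530.3, 44.7, 111.5]
orientation: [2.11, 0.224, -2.109]
ft_force: [-1.2, 2.0, -5.3]
width: 28.0
```

```bash
python3 - <<'E'
from h import *
rack(grab('top'));feel()
E
```

```text
rack top X [-141.71158315 -141.47178435  -88.8153387   -47.25798083]
t 28.15 yaw -1.360 a=1.404 p [530.3  44.7 111.5] Mz 0.180 +- 0.009 Fy_t -2.6 Fz_t 0.5 Fz -5.7
```

Call:
{"api": "apply_moves", "payload": {
  "increments": [
    {"gripper":0,"delta_pos":[0.03,-0.02,0.02],"dr":[0.04,0,0]},
    {"gripper":0,"delta_pos":[0,0,0],"dr":[0.04,0,0]},
    {"gripper":0,"delta_pos":[0,0,0],"dr":[0.02,0,0]},
    {"gripper":0,"delta_pos":[0,0,0],"dr":[0,0,0]},
    {"gripper":0,"delta_pos":[0,0,0],"dr":[0,0,0]}
  ]
}}

```text
t: 28.57
ee_pos: [530.1, 44.8, 111.4]
orientation: [2.165, 0.121, -2.163]
ft_force: [-1.6, 2.2, -2.2]
width: 27.7
```

```bash
python3 - <<'E'
from h import *
rack(grab('top'));feel()
E
```

```text
rack top X [-141.11976703 -140.94657517  -90.19638913  -47.17959238]
t 28.92 yaw -1.460 a=1.504 p [530.1  44.8 111.4] Mz 0.203 +- 0.014 Fy_t -1.9 Fz_t 0.8 Fz -1.2
```

Call:
{"api": "apply_moves", "payload": {
  "increments": [
    {"gripper":0,"delta_pos":[0.01,-0.02,0.02],"dr":[0.04,0,0]},
    {"gripper":0,"delta_pos":[0,0,0],"dr":[0.04,0,0]},
    {"gripper":0,"delta_pos":[0,0,0],"dr":[0.02,0,0]},
    {"gripper":0,"delta_pos":[0,0,0],"dr":[0,0,0]},
    {"gripper":0,"delta_pos":[0,0,0],"dr":[0,0,0]}
  ]
}}

```text
t: 29.33
ee_pos: [529.9, 44.9, 111.3]
orientation: [2.216, 0.013, -2.215]
ft_force: [-1.4, 2.5, 1.5]
width: 27.9
```

```bash
python3 - <<'E'
from h import *
rack(grab('top'));feel()
E
```

```text
rack top X [-140.51006036 -139.9311956   -92.04373543  -67.33137106]
t 29.68 yaw -1.560 a=1.604 p [529.9  45.  111.3] Mz 0.201 +- 0.004 Fy_t -1.4 Fz_t 0.7 Fz 2.8
```

Call:
{"api": "apply_moves", "payload": {
  "increments": [
    {"gripper":0,"delta_pos":[0,-0.01,0.02],"dr":[0.03,0,0]},
    {"gripper":0,"delta_pos":[0,0,0],"dr":[0.03,0,0]},
    {"gripper":0,"delta_pos":[0,0,0],"dr":[0,0,0]},
    {"gripper":0,"delta_pos":[0,0,0],"dr":[0,0,0]},
    {"gripper":0,"delta_pos":[0,0,0],"dr":[0,0,0]}
  ]
}}

```text
t: 30.1
ee_pos: [529.8, 45.0, 111.3]
orientation: [-2.198, 0.053, 2.196]
ft_force: [-0.7, -0.1, 3.9]
width: 27.6
```

```bash
python3 - <<'E'
from h import *
rack(grab('top'));feel()
E
```

```text
rack top X [-140.48329847 -139.99057194  -85.96795463  -45.3127324 ]
t 30.45 yaw -1.620 a=1.664 p [529.8  45.  111.3] Mz 0.232 +- 0.015 Fy_t 0.1 Fz_t -1.1 Fz 4.7
```

Call:
{"api": "apply_moves", "payload": {
  "increments": [
    {"gripper":0,"delta_pos":[-0.02,0,0],"dr":[0.03,0,0]},
    {"gripper":0,"delta_pos":[0,0,0],"dr":[0.02,0,0]},
    {"gripper":0,"delta_pos":[0,0,0],"dr":[0,0,0]},
    {"gripper":0,"delta_pos":[0,0,0],"dr":[0,0,0]},
    {"gripper":0,"delta_pos":[0,0,0],"dr":[0,0,0]}
  ]
}}

```text
t: 30.87
ee_pos: [529.7, 45.1, 111.3]
orientation: [-2.172, 0.107, 2.17]
ft_force: [3.2, 0.6, 2.5]
width: 27.7
```

```bash
python3 - <<'E'
from h import *
rack(grab('top'));feel(8)
E
```

```text
rack top X [-140.16052857 -139.81626354  -92.03876279  -63.45004789]
t 31.32 yaw -1.670 a=1.714 p [529.7  45.1 111.3] Mz 0.310 +- 0.011 Fy_t -0.0 Fz_t -3.5 Fz 1.9
```

Torque is now climbing (0.23 → 0.31 N·m) and the rack has stopped moving. One last small step towards the middle of the 0.3–0.4 band.

Call:
{"api": "apply_moves", "payload": {
  "increments": [
    {"gripper":0,"delta_pos":[0,0,-0.01],"dr":[0.01,0,0]},
    {"gripper":0,"delta_pos":[0,0,-0.01],"dr":[0.01,0,0]},
    {"gripper":0,"delta_pos":[0,0,0],"dr":[0,0,0]},
    {"gripper":0,"delta_pos":[0,0,0],"dr":[0,0,0]},
    {"gripper":0,"delta_pos":[0,0,0],"dr":[0,0,0]}
  ]
}}

```text
t: 31.73
ee_pos: [529.7, 45.1, 111.3]
orientation: [-2.16, 0.129, 2.16]
ft_force: [3.7, -0.9, 1.7]
width: 27.7
```

```bash
python3 - <<'E'
from h import *
rack(grab('top'));feel(8)
E
```

```text
rack top X [-140.06783943 -140.05097637  -82.85334024  -42.39323067]
t 32.18 yaw -1.690 a=1.734 p [529.7  45.1 111.3] Mz 0.333 +- 0.009 Fy_t -0.7 Fz_t -3.4 Fz 2.2
```

Call:
{"api": "apply_moves", "payload": {
  "increments": [
    {"gripper":0,"delta_pos":[0,0,-0.01],"dr":[-0.02,0,0]},
    {"gripper":0,"delta_pos":[0,0,-0.01],"dr":[-0.02,0,0]},
    {"gripper":0,"delta_pos":[0,0,0],"dr":[-0.02,0,0]},
    {"gripper":0,"delta_pos":[0,0,0],"dr":[-0.02,0,0]},
    {"gripper":0,"delta_pos":[0,0,0],"dr":[-0.01,0,0]}
  ]
}}

```text
t: 32.6
ee_pos: [529.7, 45.0, 111.3]
orientation: [-2.207, 0.03, 2.208]
ft_force: [3.1, -0.5, 3.6]
width: 28.2
```

```bash
python3 - <<'E'
from h import *
rack(grab('top'));feel(6)
E
```

```text
rack top X [-140.05986782 -139.7898667   -85.25132677  -45.31203031]
t 32.95 yaw -1.600 a=1.644 p [529.7  45.  111.3] Mz 0.040 +- 0.009 Fy_t 0.8 Fz_t -2.5 Fz 3.4
```

Call:
{"api": "apply_moves", "payload": {
  "increments": [
    {"gripper":0,"delta_pos":[-0.1,0,-0.02],"dr":[0,0,0]},
    {"gripper":0,"delta_pos":[-0.2,0,0],"dr":[0,0,0]},
    {"gripper":0,"delta_pos":[-0.3,0,0],"dr":[0,0,0]},
    {"gripper":0,"delta_pos":[-0.4,0,0],"dr":[0,0,0]},
    {"gripper":0,"delta_pos":[-0.6,0,0],"dr":[0,0,0]}
  ]
}}

```text
t: 33.37
ee_pos: [528.2, 45.0, 126.9]
orientation: [-2.202, 0.033, 2.211]
ft_force: [0.3, -0.6, -1.0]
width: 28.0
```

Call:
{"api": "apply_moves", "payload": {
  "increments": [
    {"gripper":0,"delta_pos":[-1.4,0,0],"dr":[0,0,0]},
    {"gripper":0,"delta_pos":[-2.0,0,0],"dr":[0,0,0]},
    {"gripper":0,"delta_pos":[-2.0,0,0],"dr":[0,0,0]},
    {"gripper":0,"delta_pos":[-1.6,0,0],"dr":[0,0,0]},
    {"gripper":0,"delta_pos":[0,0,0],"dr":[0,0,0]}
  ]
}}

```text
t: 33.78
ee_pos: [530.8, 45.1, 200.4]
orientation: [-2.21, 0.032, 2.203]
ft_force: [1.0, 0.4, -0.4]
width: 28.1
```

```bash
python3 - <<'E'
from h import *
st();to([483.5,280.7,197],1.075)
E
```

```text
t 33.78 p [530.8  45.1 200.4] yaw -1.600 tilt [0.0035 0.0003] F [ 1.   0.4 -0.4] M [0.012 0.108 0.007] w 28.1 q [0.06 0.33 1.86 0.   0.95 1.66]
turn -2.675 shift cm [  0.34  18.47 -15.37]
```

Lifted clear. Turn back and carry the driver to its stand.

Call:
{"api": "apply_moves", "payload": {
  "increments": [
    {"gripper":0,"delta_pos":[0,0,0],"dr":[-0.107,0,0]},
    {"gripper":0,"delta_pos":[0,0,0],"dr":[-0.107,0,0]},
    {"gripper":0,"delta_pos":[0,0,0],"dr":[-0.107,0,0]},
    {"gripper":0,"delta_pos":[0,0,0],"dr":[-0.107,0,0]},
    {"gripper":0,"delta_pos":[0,0,0],"dr":[-0.107,0,0]}
  ]
}}

```text
t: 34.2
ee_pos: [528.6, 45.0, 196.2]
orientation: [1.932, 0.506, -1.938]
ft_force: [-0.3, 0.6, -0.5]
width: 27.9
```

Call:
{"api": "apply_moves", "payload": {
  "increments": [
    {"gripper":0,"delta_pos":[0,0,0],"dr":[-0.107,0,0]},
    {"gripper":0,"delta_pos":[0,0,0],"dr":[-0.107,0,0]},
    {"gripper":0,"delta_pos":[0,0,0],"dr":[-0.107,0,0]},
    {"gripper":0,"delta_pos":[0,0,0],"dr":[-0.107,0,0]},
    {"gripper":0,"delta_pos":[0,0,0],"dr":[-0.107,0,0]}
  ]
}}

```text
t: 34.62
ee_pos: [528.6, 45.0, 196.2]
orientation: [1.582, 0.915, -1.587]
ft_force: [0.1, -0.6, -0.6]
width: 28.0
```

Call:
{"api": "apply_moves", "payload": {
  "increments": [
    {"gripper":0,"delta_pos":[0,0,0],"dr":[-0.107,0,0]},
    {"gripper":0,"delta_pos":[0,0,0],"dr":[-0.107,0,0]},
    {"gripper":0,"delta_pos":[0,0,0],"dr":[-0.107,0,0]},
    {"gripper":0,"delta_pos":[0,0,0],"dr":[-0.107,0,0]},
    {"gripper":0,"delta_pos":[0,0,0],"dr":[-0.107,0,0]}
  ]
}}

```text
t: 35.03
ee_pos: [528.6, 45.0, 196.2]
orientation: [1.2, 1.216, -1.204]
ft_force: [-0.9, 0.1, 0.3]
width: 27.7
```

Call:
{"api": "apply_moves", "payload": {
  "increments": [
    {"gripper":0,"delta_pos":[0,0,0],"dr":[-0.107,0,0]},
    {"gripper":0,"delta_pos":[0,0,0],"dr":[-0.107,0,0]},
    {"gripper":0,"delta_pos":[0,0,0],"dr":[-0.107,0,0]},
    {"gripper":0,"delta_pos":[0,0,0],"dr":[-0.107,0,0]},
    {"gripper":0,"delta_pos":[0,0,0],"dr":[-0.107,0,0]}
  ]
}}

```text
t: 35.45
ee_pos: [528.6, 45.0, 196.2]
orientation: [0.798, 1.422, -0.801]
ft_force: [-0.9, 0.3, -0.6]
width: 27.7
```

Call:
{"api": "apply_moves", "payload": {
  "increments": [
    {"gripper":0,"delta_pos":[0,0,0],"dr":[-0.107,0,0]},
    {"gripper":0,"delta_pos":[0,0,0],"dr":[-0.107,0,0]},
    {"gripper":0,"delta_pos":[0,0,0],"dr":[-0.107,0,0]},
    {"gripper":0,"delta_pos":[0,0,0],"dr":[-0.107,0,0]},
    {"gripper":0,"delta_pos":[0,0,0],"dr":[-0.107,0,0]}
  ]
}}

```text
t: 35.87
ee_pos: [528.6, 44.9, 196.2]
orientation: [0.384, 1.539, -0.385]
ft_force: [0.4, -0.3, -1.4]
width: 27.8
```

Call:
{"api": "apply_moves", "payload": {
  "increments": [
    {"gripper":0,"delta_pos":[0,1.85,-1.54],"dr":[0,0,0]},
    {"gripper":0,"delta_pos":[0,1.85,-1.54],"dr":[0,0,0]},
    {"gripper":0,"delta_pos":[0,1.85,-1.54],"dr":[0,0,0]},
    {"gripper":0,"delta_pos":[0,1.85,-1.54],"dr":[0,0,0]},
    {"gripper":0,"delta_pos":[0,1.85,-1.54],"dr":[0,0,0]}
  ]
}}

```text
t: 36.28
ee_pos: [504.6, 163.6, 196.2]
orientation: [0.388, 1.538, -0.39]
ft_force: [-0.1, 0.6, -1.2]
width: 27.8
```

Call:
{"api": "apply_moves", "payload": {
  "increments": [
    {"gripper":0,"delta_pos":[0,1.85,-1.54],"dr":[0,0,0]},
    {"gripper":0,"delta_pos":[0,1.85,-1.54],"dr":[0,0,0]},
    {"gripper":0,"delta_pos":[0,1.85,-1.54],"dr":[0,0,0]},
    {"gripper":0,"delta_pos":[0,1.8,-1.5],"dr":[0,0,0]},
    {"gripper":0,"delta_pos":[0,1.8,-1.5],"dr":[0,0,0]}
  ]
}}

```text
t: 36.7
ee_pos: [481.1, 280.3, 196.2]
orientation: [0.387, 1.538, -0.39]
ft_force: [-0.3, -0.4, -1.6]
width: 28.0
```

```bash
python3 - <<'E'
from h import *
st();a=grab('top');rack(a)
b=grab('side');st();to([483.5,280.7,140],1.075)
o=ctrl.get_obs()
p=proj(b,np.array(o['ee_pos'])-[0,0,50])[0].astype(int);print(p)
im=b['img'][:,:,::-1]
cv2.imwrite('pics/g.png',np.hstack([cv2.resize(im[p[1]-35:p[1]+35,p[0]-30:p[0]+30],None,fx=7,fy=7,interpolation=2),cv2.resize(a['img'][190:255,275:335,::-1],(380,490),interpolation=2)]))
E
```

```text
t 36.70 p [481.1 280.3 196.2] yaw 1.075 tilt [-0.0027 -0.0015] F [-0.3 -0.4 -1.6] M [-0.022 -0.009  0.015] w 28.0 q [ 0.51  0.37  1.81  0.    0.97 -0.57]
rack top X [-139.74472771 -139.46215202  -40.27327863  -39.9745896 ]
t 36.80 p [481.2 281.8 196.3] yaw 1.078 tilt [-0.002  -0.0004] F [ 0.7  0.4 -0.3] M [ 0.003 -0.015 -0.017] w 28.3 q [ 0.51  0.37  1.81  0.    0.97 -0.57]
turn 0.003 shift cm [5.63 0.01 0.25]
[302 175]
```

View pics/g.png

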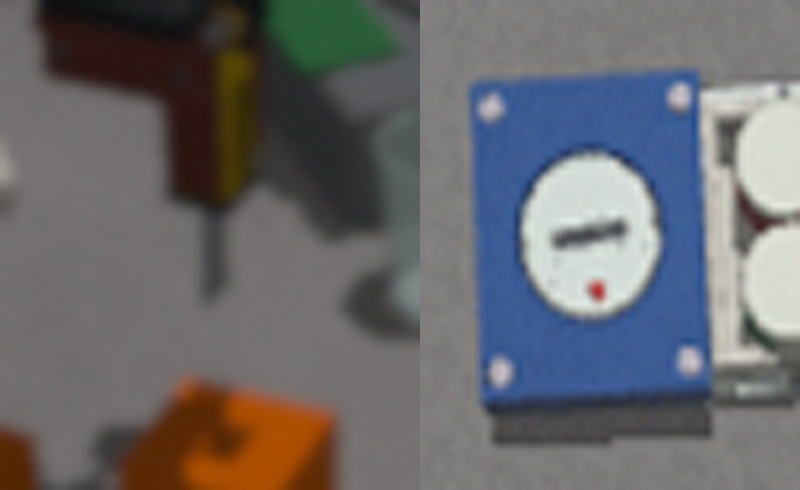

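Right: the rack front meets the dock with no visible gap, X = −40.1 by depth. The slot has turned to nearly horizontal, with the dot at (597,290). Left: the driver hangs straight over the hole. Lowering.

Call:
{"api": "apply_moves", "payload": {
  "increments": [
    {"gripper":0,"delta_pos":[1.0,0,0.25],"dr":[0,0,0]},
    {"gripper":0,"delta_pos":[1.5,0,0],"dr":[0,0,0]},
    {"gripper":0,"delta_pos":[1.5,0,0],"dr":[0,0,0]},
    {"gripper":0,"delta_pos":[1.0,0,0],"dr":[0,0,0]},
    {"gripper":0,"delta_pos":[0.4,0,0],"dr":[0,0,0]}
  ]
}}

```text
t: 37.22
ee_pos: [483.8, 276.7, 140.8]
orientation: [0.387, 1.538, -0.392]
ft_force: [-0.2, 0.0, -0.9]
width: 27.8
```

Call:
{"api": "apply_moves", "payload": {
  "increments": [
    {"gripper":0,"delta_pos":[0,0,0],"dr":[0,0,0]},
    {"gripper":0,"delta_pos":[0,0,0],"dr":[0,0,0]},
    {"gripper":0,"delta_pos":[0,0,0],"dr":[0,0,0]},
    {"gripper":0,"delta_pos":[0,0,0],"dr":[0,0,0]},
    {"gripper":0,"delta_pos":[0,0,0],"dr":[0,0,0]}
  ]
}}

```text
t: 37.63
ee_pos: [485.4, 278.7, 144.0]
orientation: [0.389, 1.535, -0.388]
ft_force: [0.5, -0.7, -1.2]
width: 27.8
```

```bash
python3 - <<'E'
from h import *
st();to([483.5,280.7,74.4],1.075)
E
```

```text
t 37.63 p [485.4 278.7 144. ] yaw 1.075 tilt [0.0011 0.0006] F [ 0.5 -0.7 -1.2] M [-0.007  0.016 -0.001] w 27.8 q [ 0.5   0.44  1.84 -0.    0.86 -0.57]
turn -0.0 shift cm [ 6.96  0.08 -0.26]
```

Call:
{"api": "apply_moves", "payload": {
  "increments": [
    {"gripper":0,"delta_pos":[0,0.08,-0.26],"dr":[0,0,0]},
    {"gripper":0,"delta_pos":[0.7,0,0],"dr":[0,0,0]},
    {"gripper":0,"delta_pos":[0.7,0,0],"dr":[0,0,0]},
    {"gripper":0,"delta_pos":[0.4,0,0],"dr":[0,0,0]},
    {"gripper":0,"delta_pos":[0.2,0,0],"dr":[0,0,0]}
  ]
}}

```text
t: 38.05
ee_pos: [482.4, 280.2, 122.1]
orientation: [0.388, 1.537, -0.39]
ft_force: [-0.7, -0.1, -1.9]
width: 27.8
```

```bash
python3 - <<'E'
from h import *
st();feel(3);to([483.5,280.7,74.4],1.075)
E
```

```text
t 38.05 p [482.4 280.2 122.1] yaw 1.075 tilt [-0.0015 -0.0009] F [-0.7 -0.1 -1.9] M [-0.043 -0.031  0.017] w 27.8 q [ 0.5   0.48  1.85 -0.    0.82 -0.57]
t 38.20 yaw 1.075 a=-1.031 p [482.9 280.4 122.9] Mz 0.002 +- 0.006 Fy_t -0.0 Fz_t -0.5 Fz -1.0
turn -0.0 shift cm [4.85 0.05 0.04]
```

Tip is about 1 mm inside the mouth, with no contact. Continue down.

Call:
{"api": "apply_moves", "payload": {
  "increments": [
    {"gripper":0,"delta_pos":[0.6,0.03,0.03],"dr":[0,0,0]},
    {"gripper":0,"delta_pos":[0.7,0,0],"dr":[0,0,0]},
    {"gripper":0,"delta_pos":[0.7,0,0],"dr":[0,0,0]},
    {"gripper":0,"delta_pos":[0.6,0,0],"dr":[0,0,0]},
    {"gripper":0,"delta_pos":[0.4,0,0],"dr":[0,0,0]}
  ]
}}

```text
t: 38.62
ee_pos: [483.0, 280.4, 92.1]
orientation: [0.388, 1.537, -0.389]
ft_force: [-0.4, -0.3, -1.6]
width: 28.0
```

```bash
python3 - <<'E'
from h import *
feel(3);to([483.5,280.7,74.4],1.075)
E
```

```text
t 38.77 yaw 1.075 a=-1.031 p [483.2 280.5  92.7] Mz -0.010 +- 0.005 Fy_t 0.2 Fz_t -0.5 Fz -1.4
turn -0.0 shift cm [1.83 0.03 0.01]
```

Call:
{"api": "apply_moves", "payload": {
  "increments": [
    {"gripper":0,"delta_pos":[0.6,0.02,0],"dr":[0,0,0]},
    {"gripper":0,"delta_pos":[0.5,0,0],"dr":[0,0,0]},
    {"gripper":0,"delta_pos":[0.4,0,0],"dr":[0,0,0]},
    {"gripper":0,"delta_pos":[0.2,0,0],"dr":[0,0,0]},
    {"gripper":0,"delta_pos":[0.1,0,0],"dr":[0,0,0]}
  ]
}}

```text
t: 39.18
ee_pos: [483.3, 280.7, 74.8]
orientation: [0.388, 1.536, -0.389]
ft_force: [1.1, -0.3, -1.4]
width: 27.9
```

```bash
python3 - <<'E'
from h import *
feel(3);to([483.5,280.7,74.4],1.075)
E
```

```text
t 39.33 yaw 1.075 a=-1.031 p [483.6 280.8  75.2] Mz -0.016 +- 0.013 Fy_t 0.4 Fz_t -0.0 Fz -1.2
turn -0.0 shift cm [ 0.08 -0.01 -0.  ]
```

Call:
{"api": "apply_moves", "payload": {
  "increments": [
    {"gripper":0,"delta_pos":[0.05,0,0],"dr":[0,0,0]},
    {"gripper":0,"delta_pos":[0.03,0,0],"dr":[0,0,0]},
    {"gripper":0,"delta_pos":[0.02,0,0],"dr":[0,0,0]},
    {"gripper":0,"delta_pos":[0,0,0],"dr":[0,0,0]},
    {"gripper":0,"delta_pos":[0,0,0],"dr":[0,0,0]}
  ]
}}

```text
t: 39.75
ee_pos: [483.7, 280.8, 74.4]
orientation: [0.389, 1.535, -0.389]
ft_force: [-0.2, 0.3, 0.1]
width: 28.0
```

```bash
python3 - <<'E'
from h import *
feel(3)
E
```

```text
t 39.90 yaw 1.075 a=-1.031 p [483.6 280.9  74.4] Mz -0.000 +- 0.011 Fy_t 0.1 Fz_t 0.3 Fz -0.6
```

Call:
{"api": "apply_moves", "payload": {
  "increments": [
    {"gripper":100,"delta_pos":[0.02,0,0],"dr":[0,0,0]},
    {"gripper":100,"delta_pos":[0,0,0],"dr":[0,0,0]},
    {"gripper":100,"delta_pos":[0,0,0],"dr":[0,0,0]},
    {"gripper":100,"delta_pos":[0,0,0],"dr":[0,0,0]},
    {"gripper":100,"delta_pos":[0,0,0],"dr":[0,0,0]}
  ]
}}

```text
t: 40.32
ee_pos: [483.6, 280.8, 74.1]
orientation: [0.389, 1.536, -0.389]
ft_force: [-0.2, -0.2, -0.1]
width: 57.8
```

Call:
{"api": "apply_moves", "payload": {
  "increments": [
    {"gripper":100,"delta_pos":[0,0,0],"dr":[0,0,0]},
    {"gripper":100,"delta_pos":[0,0,0],"dr":[0,0,0]},
    {"gripper":100,"delta_pos":[-1.0,0,0],"dr":[0,0,0]},
    {"gripper":100,"delta_pos":[-3,0,0],"dr":[0,0,0]},
    {"gripper":100,"delta_pos":[-4,0,0],"dr":[0,0,0]}
  ]
}}

```text
t: 40.73
ee_pos: [481.6, 279.7, 152.9]
orientation: [0.386, 1.54, -0.392]
ft_force: [0.1, 0.4, 0.1]
width: 87.1
```

Call:
{"api": "apply_moves", "payload": {
  "increments": [
    {"gripper":100,"delta_pos":[-4,0,0],"dr":[0,0,0]},
    {"gripper":100,"delta_pos":[-3,0,0],"dr":[0,0,0]},
    {"gripper":100,"delta_pos":[0,3.5,0],"dr":[0,0,0]},
    {"gripper":100,"delta_pos":[0,3.5,0],"dr":[0,0,0]},
    {"gripper":100,"delta_pos":[0,3.5,0],"dr":[0,0,0]}
  ]
}}

```text
t: 41.15
ee_pos: [534.4, 374.2, 226.7]
orientation: [0.391, 1.533, -0.387]
ft_force: [-0.3, -0.4, -0.2]
width: 87.6
```

Call:
{"api": "apply_moves", "payload": {
  "increments": [
    {"gripper":100,"delta_pos":[0,3.5,0],"dr":[0,0,0]},
    {"gripper":100,"delta_pos":[0,3.5,0],"dr":[0,0,0]},
    {"gripper":100,"delta_pos":[0,3,0],"dr":[0,0,0]},
    {"gripper":100,"delta_pos":[0,0,0],"dr":[0,0,0]},
    {"gripper":100,"delta_pos":[0,0,0],"dr":[0,0,0]}
  ]
}}

```text
t: 41.57
ee_pos: [581.0, 461.9, 223.9]
orientation: [0.387, 1.536, -0.388]
ft_force: [0.3, -0.9, -0.0]
width: 87.8
```

```bash
python3 - <<'E'
from h import *
st();a=grab('top');rack(a);b=grab('side');C=cloud(a)
hsv=cv2.cvtColor(a['img'],cv2.COLOR_RGB2HSV)
m=(hsv[:,:,0]>20)&(hsv[:,:,0]<35)&(hsv[:,:,1]>150)&(hsv[:,:,2]>120)&(C[:,:,2]>105);m[:,:170]=0;m[:,225:]=0;m[:225]=0;m[265:]=0
if m.sum(): print('drv',cv2.minAreaRect(plane(a,np.argwhere(m)[:,::-1],113)[:,:2].astype(np.float32)),np.nanpercentile(C[m][:,2],[10,50,90]))
im=b['img'][:,:,::-1]
cv2.imwrite('pics/i.png',np.vstack([cv2.resize(im[150:250,200:400],(700,350),interpolation=2),cv2.resize(a['img'][190:260,170:400,::-1],(700,213),interpolation=2)]))
E
```

```text
t 41.57 p [581.  461.9 223.9] yaw 1.076 tilt [-0.0003 -0.0003] F [ 0.3 -0.9 -0. ] M [-0.066  0.05   0.049] w 87.8 q [ 0.66  0.6   1.34 -0.    1.19 -0.42]
rack top X [-139.87725758 -139.36429847  -40.1762599   -39.86481757]
drv ((483.7743225097656, 282.853271484375), (26.632858276367188, 26.253276824951172), 63.44267654418945) [113.75945509 116.47693382 120.07919051]
```

View pics/i.png

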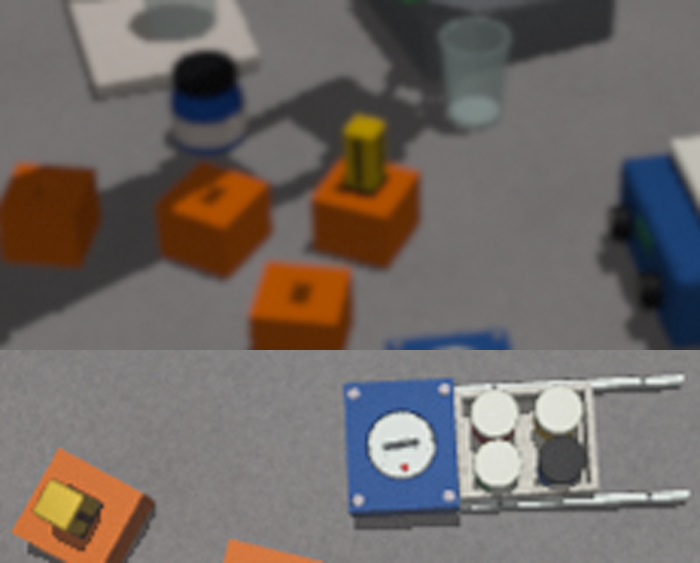

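The driver stands upright in its stand at (365,155), at the same height and pose as before. The rack is flush with the dock, nothing else has been moved, and the arm is clear.

```bash
python3 -c "
from h import *
print(ctrl.close_job())"
```

```text
the job is handed in; nothing more can be done
None
```

The rack is drawn flush against the dock, the cam is tight at about 0.33 N·m, and the driver is back upright in its stand. I handed the job in at about 41.6 s of the 72 s allowed.

- **Pushing the rack:** I had to push twice. The first time I let go too fast and it sprang back several mm. The second time I let off slowly, and it stayed resting on the buffers with a 2.8 mm gap by depth.
- **Tightening:** I took the driver from the farthest stand (559 mm from the base) and seated the blade 7.5 mm deep. It first touched the disc's top with about 19 N, and a light sideways search found the slot. The torque held near 0.20 N·m while drawing, then rose to 0.31 and 0.33 ± 0.01 N·m, where I stopped.
- **Last checks:** The rack front reads X ≈ −40.0 mm against a dock face at −40 mm, so there is no gap to within about 1 mm of camera accuracy. The driver's top reads the same height and angle as at the start, and within about 1 mm of the same place. The arm is clear, and nothing else was touched.
- **Not fully certain:** The tool turned to about 1.73 rad. Allowing up to about 0.12 rad of blade play, the disc is near 1.6 rad, the top of the expected range, but the torque rise and the flush rack both agree that it is tight.

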